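Load the candle warmer with the slice

TASK

Carry the tealight, balanced level on the blade of the blue-handled slice, over to the candle warmer, set it down between the warmer's side plates and slide it fully home with the slice until you feel it press firmly against the sprung stop, for about a second but gently. Then draw the slice out, leaving the tealight level in the warmer, and lay the slice back on its wooden rest. Do not touch the tealight with the gripper, tip it or drop it, and leave everything else alone.

Things in the scene. Friction and masses are not known exactly. Their poses are not given: they have to be found in the camera images.
- slice_grip (a point): Loose cranked slice, 120 g, balancing near this point: mid grip, x to its tip, z up. Blue bar handle 14 mm wide (y), 16 high, x = -67 to +73 mm. A flat upright step 20 mm wide goes down at its front (front face x = +75), for pushing what lies on the blade.
- slice_tip (a point): Middle of the front edge of the slice's blade, on its upper face; axes as slice_grip, 111 mm ahead of it and 30 mm below. The level steel blade is 20 mm wide, 3 mm thick and reaches back 36 mm from here to the step.
- candle: Loose tealight in a metal cup, 38 mm across, 15 mm high (wick 17), about 20 g. Origin: centre of its underside, z up. At the start it lies on the slice's blade, its centre about 99 mm ahead of slice_grip, up to 4 mm off the blade's middle line, about 5 mm clear of the step.
- warmer: Open candle warmer, fixed, dark wooden base 122 x 104 mm; origin on the worktop, x points inwards from its open mouth, z up. Side plates 42 mm apart, tops 58 mm up, guide the tealight; in front of x = -18 mm they flare to about 48 mm apart at x = -49. Wire arches at y = +-44 mm, x = -30 to +48, 85 mm high, open on top between them.
- warmer_rails (a point): Point 45 mm above the warmer's origin, between its two rails, same axes. The tealight rests on the rails' upper faces, which are at this height, x = -51 to +61 mm. The slot between the rails (y = -13 to +13 mm, 37 mm deep, open at the mouth) takes the slice's blade and step, not the tealight.
- warmer_mouth (a point): Point at the open mouth, 50 mm in front of warmer_rails. At the back a brass stop with black knob bears a sprung rubber pad, 6 to 16 mm above the rails, 3 N per mm, 6.5 mm travel. Its place is not measured: the tealight meets it with its centre 42 to 58 mm beyond this point. Home: 2.5 to 12 N on the pad for 0.4 s; over 14 N dents the cup.
- rest: Wooden rest of the slice, fixed, 190 x 60 mm; origin on the worktop, x the way the slice's tip points. The slice lies level on it, slice_grip at x = -99, y = 0, z = 47 mm; handle in a cradle (x = -156 to -138, about 23 mm wide, lips 46 mm up), blade on a cork pad (x = -23 to +11, 14 mm up).
- salt_center (a point): Glass salt shaker with a grey top, loose bystander, 44 mm across, 90 mm high; the point is half-way up.
- mug_center (a point): Green and white mug, loose bystander, 78 mm across, 101 mm high, with a handle; the point is half-way up.
There are look-alikes about, which are no part of the job. There is more than one size of the part that bears slice_grip; the job needs the larger.

How it is judged:
By the outcome, as a careful person would: the job done as asked, in the order asked, and still so for the second after the job is handed in, with the robot touching nothing.
It also fails if it takes over 72 s, if anything falls off the work surface, if the arm or the gripper's body presses on something with over 40 N, if the wrist force passes 120 N, or if a joint passes its speed limit or range.

ROBOT

A 7-joint arm with a two-finger parallel gripper is mounted at the origin on a cart in front of the work surface, level with it; the furniture and walls round the work are solid. World frame = base frame: x ahead of the robot, y to its left, z up, the work surface at z = 0. Lengths are in mm, angles in rad, forces in N, time in s.
With the tool pointing down it reaches from about 400 to 875 mm from the base axis. Payload 4.4 kg.
Tool frame: the origin (TCP) lies at the very end of the fingers, on their centre line; the grasp point (between the pads) lies 19 mm behind it (ctrl.pinch_z is the z of the grasp point in the tool frame, in mm); z points along the fingers, x is the direction in which the jaws open and shut, and the axes are right-handed (so a half turn about z gives the same grasp; the last joint's range is limited). The gripper opens to 85 mm and grips with 20 to 120 N. Pads are 22 mm wide; open, the fingers measure 114 mm over their backs; the gripper's body (76 mm by 85 mm) begins 54 mm behind the grasp point. The pads swing forward as they close: fully open they stand 13 mm farther back than shut.
Start: joints at [1.054, 0.628, 0.038, 1.517, -0.027, 0.996, -0.02], TCP at [283.225, -585.066, 206.513] pointing down, gripper open.
Joint ranges: [-3.06, 3.06], [-0.37, 2.12], [-1.25, 1.32], [0.18, 2.47], [-1.1, 4.24], [0.23, 1.98], [-2.94, 2.94]. Speed limits (rad/s): [2.57, 2.57, 3.14, 3.14, 3.14, 3.14, 3.14].

INTERFACE

Orientations are given as [roll, pitch, yaw] about the fixed x, y, z axes, in that order (R = Rz(yaw) Ry(pitch) Rx(roll)).
In Python, from cell import sensors, get_image, order, ctrl gives the robot as it stands.
- The arm moves only by the tool arm_command, never from a script. Its argument "rows" is a list that holds one entry, the list of rows, each a list of 6 numbers: the shift along the tool's x, y, z in mm, then the turn, a rotation vector about the tool's x, y, z in degrees. A call has 1 to 20 rows; each row is the pose to reach, as a shift and turn from the pose commanded when the call began, along the tool's axes at that moment; what a row does not reach only later rows make up. A row lasts 1/12 s, in which the tool goes at most 41.7 mm and 7.16 degrees, less where a joint would pass 70% of its speed; a pose out of reach is approached as far as the arm can. A call with a gripper value outside its range is refused whole. "claw" is the opening, from -1 (shut) to 1 (fully open), set as the call begins (left out, the last holds). The fingers move at their own pace and stop on an object; the grip force is fixed at half the most. Time passes only in rows, so rows that repeat a pose let the fingers close. It gives the time, the measured TCP pose, the force and the opening at its end, in the units of the state.
- sensors.read_state(): the state, without advancing time (a new reading comes with each control period).
- get_image(name): name is "scene" or "side" or "wrist"; returns a dict with "pixels" (400x640x3 uint8, red, green, blue), "z_map" (400x640 float32, mm along the optical axis (not along the pixel's ray), 0 where there is no reading), "K" (3x3 intrinsics, pixels), "pose" (4x4, takes a point from camera to world coordinates). Camera axes: x right, y up, looking along -z (the intrinsics and any distortion apply to the point x, -y, -z); pixel columns grow to the right and rows downward; lengths in mm; the calibration is good to about 2 mm. A picture is of the moment at which its call begins.
- order.finish_job(): hands the job in, once; it reports no verdict.
The state is a dict: "clock": time; "qpos": joint angles; "qd": joint speeds; "tau": joint torques, N m; "eef_pos": TCP position; "tool_rot": TCP orientation; "force": force on the tool from outside, world axes, zero at the start; "torque": the same for the moment, N m; "width": finger opening in mm.
Only numpy, scipy, OpenCV 4.12 (cv2) and the standard library are available. Lean on these libraries where they do the work, as an engineer would, in place of code of your own. Each camera call takes 0.05 s, during which the arm holds its last target.

## Working session

There is one attempt and no reset: what is moved stays moved. The work goes in short steps, Python scripts to look and compute and a tool call to move; the robot and the scene stay as the last step left them, time stands still between calls to the robot, and variables do not carry over. Pictures are saved under pics/ and viewed, and the job is handed in when it is done.

Besides the shell and the picture viewer there is one more tool, called after "Call:" as name(argument=value, ...), one argument or row to a line, values as JSON. arm_command: Moves the arm, as the interface text tells. Its arguments: {"type":"object","properties":{"rows":{"type":"array","items":{"type":"array","items":{"type":"array","items":{"type":"number"}}}},"claw":{"type":"number"}},"required":["rows"]}

```bash
mkdir -p pics; ls
cat > h.py <<'E'
import numpy as np, cv2
from cell import sensors, get_image, order, ctrl
def grab(n,tag):
    im=get_image(n); np.savez(f'pics/{tag}.npz',**{k:np.asarray(v) for k,v in im.items()})
    cv2.imwrite(f'pics/{tag}.png',im['pixels'][:,:,::-1]); return im
def load(tag):
    return dict(np.load(f'pics/{tag}.npz'))
def cloud(im):
    K=im['K'];P=im['pose'];z=im['z_map'].astype(float)
    v,u=np.mgrid[:z.shape[0],:z.shape[1]]
    x=(u-K[0,2])/K[0,0]*z; y=(v-K[1,2])/K[1,1]*z
    c=np.stack([x,-y,-z],-1)
    w=c@P[:3,:3].T+P[:3,3]; w[z<=0]=np.nan; return w
def proj(im,p):
    P=im['pose'];K=im['K'];c=(np.atleast_2d(p)-P[:3,3])@P[:3,:3]
    x,y,z=c[:,0],-c[:,1],-c[:,2]
    return np.stack([K[0,0]*x/z+K[0,2],K[1,1]*y/z+K[1,2]],-1)
def crop(im,u0,u1,v0,v1,s,tag):
    c=im['pixels'][v0:v1,u0:u1,::-1]; cv2.imwrite(f'pics/{tag}.png',cv2.resize(c,None,fx=s,fy=s,interpolation=cv2.INTER_CUBIC))
E
python3 - <<'E'
from h import *
for n in ['scene','side','wrist']:
    im=grab(n,n+'0'); print(n,im['K'].tolist(),im['pose'].round(3).tolist(),[k for k in im])
s=sensors.read_state();print(s,ctrl.pinch_z)
E
```

```text
pics
scene [[466.2628949869149, 0.0, 326.71562576625934], [0.0, 466.2628949869149, 204.54091408970584], [0.0, 0.0, 1.0]] [[-0.711, 0.362, -0.602, -142.227], [-0.703, -0.39, 0.595, 755.82], [-0.019, 0.846, 0.532, 624.094], [0.0, 0.0, 0.0, 1.0]] ['pixels', 'z_map', 'K', 'pose']
side [[374.6336282407065, 0.0, 316.749266377612], [0.0, 374.6336282407065, 196.60765173819092], [0.0, 0.0, 1.0]] [[-0.864, 0.176, -0.472, 107.026], [-0.504, -0.284, 0.816, 839.05], [0.01, 0.943, 0.334, 366.751], [0.0, 0.0, 0.0, 1.0]] ['pixels', 'z_map', 'K', 'pose']
wrist [[339.0707022814138, 0.0, 320.9868521488067], [0.0, 339.0707022814138, 199.98073230433656], [0.0, 0.0, 1.0]] [[0.435, 0.864, 0.252, 346.285], [-0.9, 0.419, 0.12, -553.781], [-0.002, -0.279, 0.96, 373.585], [0.0, 0.0, 0.0, 1.0]] ['pixels', 'z_map', 'K', 'pose']
{'clock': 0.15, 'qpos': array([ 1.05418528,  0.62914401,  0.03842698,  1.5181263 , -0.02702361,
        0.99627726, -0.01998726]), 'qd': array([ 0.00203727, -0.00218053, -0.00066382, -0.00261034,  0.00020006,
       -0.00030966,  0.00136006]), 'tau': array([ 1.83798575e-04, -5.63804483e+01,  1.22749306e+00, -1.93650913e+01,
        1.10841930e-02,  7.38926057e-03,  3.31710552e-06]), 'eef_pos': array([ 283.0331645 , -584.5897109 ,  205.79708724]), 'tool_rot': array([-3.14156710e+00,  1.43837120e-03, -1.11996777e+00]), 'force': array([-0.82781693,  0.19660471,  0.0273983 ]), 'torque': array([-0.02138752,  0.00260651, -0.00023987]), 'width': 85.4173837210553} -18.700000000000003
```

View pics/scene0.png

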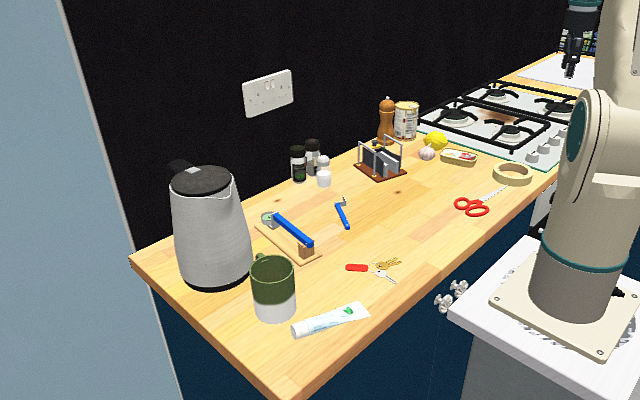

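View pics/side0.png

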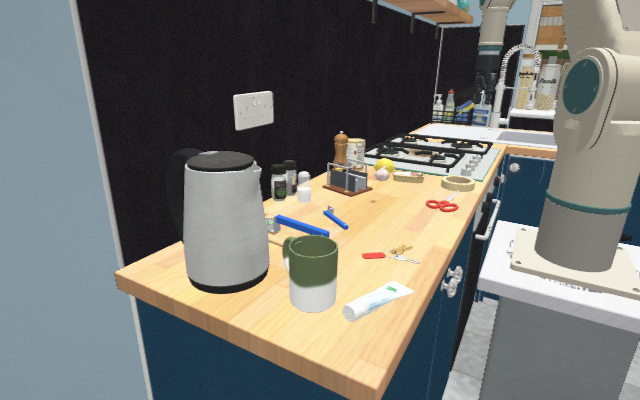

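View pics/wrist0.png

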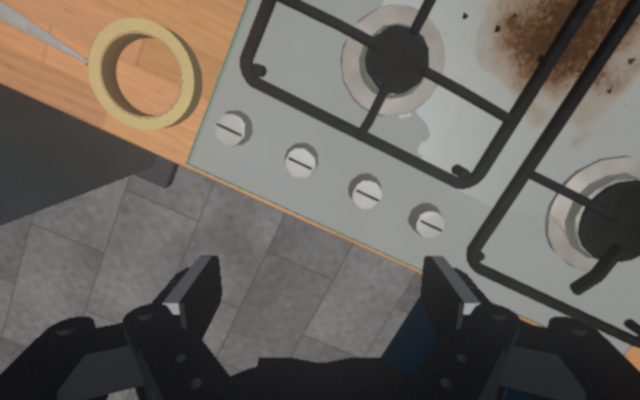

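The scene picture has two blue-handled slices: one on the wooden rest at (293,230), with the tealight at (268,217), and a shorter one loose on the worktop at (342,213). The one on the rest is longer and carries the tealight, so it fits. The warmer is at (380,160), salt shaker with the grey top near (323,170), mug at (273,288).

Run:
```python
from h import *
im=load('scene0'); w=cloud(im)
crop(im,245,415,125,275,4.5,'c1')
for n in ['scene0','side0']:
    im=load(n); w=cloud(im); p=im['pixels'].astype(int)
    blue=(p[...,2]>130)&(p[...,2]-p[...,0]>80)&(p[...,1]<140)
    nn,l,st,_=cv2.connectedComponentsWithStats(blue.astype(np.uint8))
    for i in range(1,nn):
        if st[i,4]<40: continue
        q=w[l==i]; q=q[~np.isnan(q[:,0])]
        q=q[q[:,2]>-5]
        print(n,st[i],q.mean(0).round(1),q.min(0).round(1),q.max(0).round(1))
        top=q[q[:,2]>np.percentile(q[:,2],95)-4]
        c=top[:,:2].mean(0);u,s,vt=np.linalg.svd(top[:,:2]-c,full_matrices=False)
        d=vt[0];t=(top[:,:2]-c)@d; print(' top z',np.median(top[:,2]),'dir',d,np.degrees(np.arctan2(d[1],d[0])),'range',t.min(),t.max(),'mid',c+d*(t.min()+t.max())/2)
```

```text
scene0 [335 203  15  27 116] [491.8  79.2  10.3] [4.497e+02 4.750e+01 2.000e-01] [539.4 106.7  13.7]
 top z 11.113936597324937 dir [-0.84233681  0.53895149] 147.38770960122685 range -48.067280471233666 53.685854376939474 mid [494.58391641  77.54796393]
scene0 [273 213  40  35 371] [488.8 236.2  51.4] [426.8 218.   39.3] [563.5 249.3  57.3]
 top z 54.11425183620452 dir [-0.99043454  0.13798345] 172.0688262662209 range -72.91250774192926 65.15846559248479 mid [494.64283384 233.8107347 ]
side0 [324 211  24  18 117] [491.6  82.5   8.3] [449.6  48.9   2.3] [538.6 107.   11.9]
 top z 9.943817136035165 dir [-0.84707344  0.53147586] 147.89477304754138 range -47.40006285531005 52.72414343324326 mid [495.29475172  79.48618836]
side0 [276 215  53  22 387] [493.4 238.4  49.4] [426.3 223.   39.8] [563.1 250.5  55.7]
 top z 53.251531094399695 dir [-0.99061402  0.13668893] 172.1437058890527 range -73.99455688289852 64.41672159982306 mid [494.63141307 237.12286185]
```

View pics/c1.png

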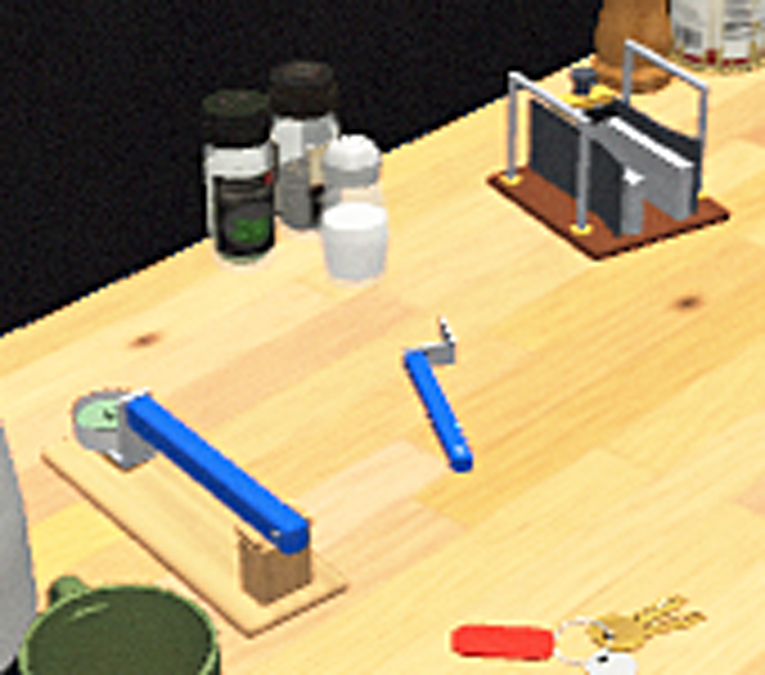

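Run:
```python
from h import *
print([a for a in dir(ctrl) if a[0]!='_'])
for n in ['scene0','side0']:
    im=load(n); w=cloud(im); p=im['pixels'].astype(int)
    # things around warmer, print brown base
    u0,u1,v0,v1=(345,420,125,190) if n=='scene0' else (315,385,155,200)
    m=np.zeros(w.shape[:2],bool); m[v0:v1,u0:u1]=1
    br=m&(p[...,0]>60)&(p[...,0]<150)&(p[...,0]>1.7*p[...,2])&(p[...,1]<0.6*p[...,0])&(w[...,2]<25)&(w[...,2]>-5)
    q=w[br]; print(n,len(q),np.median(q[:,2]))
    r=cv2.minAreaRect(q[:,:2].astype(np.float32)); print(r, cv2.boxPoints(r).round())
    # tall greys
    g=m&(w[...,2]>50)&(w[...,2]<62); q=w[g]
    # objects map: for a top-view
    for name,sel in [('h>90?',(w[...,2]>70)&m)]:
        q=w[sel];print(name,len(q),q.min(0).round(),q.max(0).round())
def top(n):
    im=load(n); w=cloud(im);T=np.zeros((600,800,3),np.uint8)
    zb=np.full((600,800),-99.)
    for c,pt in zip(im['pixels'].reshape(-1,3),w.reshape(-1,3)):
        if np.isnan(pt[0]) or pt[2]>200 or pt[2]<-20: continue
        # y: 400..-200 -> col ; x: 300..900 row
        cc=int((450-pt[1])*1.2); rr=int((800-pt[0])*1.2)
        if 1<=cc<799 and 1<=rr<599:
            s=np.s_[rr-1:rr+2,cc-1:cc+2]; k=zb[s]<pt[2]; T[s][k]=c[::-1]; zb[s][k]=pt[2]
    cv2.imwrite('pics/top.png',T)
top('scene0')
```

```text
['MotionError', 'pinch_z']
scene0 168 6.776718644979098
((601.0884399414062, -251.85659790039062), (146.17236328125, 299.5962219238281), 11.974605560302734) [[ 499. -120.]
 [ 561. -414.]
 [ 704. -383.]
 [ 642.  -90.]]
h>90? 184 [ 538. -252.   70.] [ 740. -120.   88.]
side0 4 9.623007708335678
((615.6830444335938, -249.47547912597656), (15.403349876403809, 271.9395446777344), 19.791725158691406) [[ 562. -124.]
 [ 654. -380.]
 [ 669. -375.]
 [ 577. -119.]]
h>90? 127 [ 536. -260.   70.] [ 738. -120.   84.]
```

View pics/top.png

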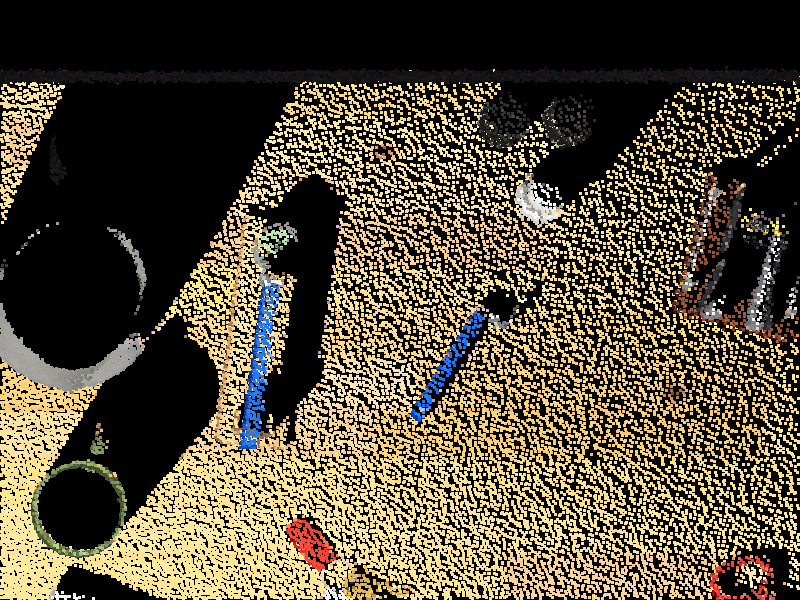

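```bash
cat >> h.py <<'E'
from scipy.spatial.transform import Rotation as Rn
def st(): 
    s=sensors.read_state(); print('t',round(s['clock'],2),'p',np.round(s['eef_pos'],1),'rpy',np.round(np.degrees(s['tool_rot']),2),'F',np.round(s['force'],2),'w',round(s['width'],1),'q',np.round(s['qpos'],2)); return s
def delta(pos,yaw,s=None,rp=(np.pi,0)):
    s=s or sensors.read_state()
    R=Rn.from_euler('xyz',s['tool_rot']); T=Rn.from_euler('xyz',[rp[0],rp[1],np.radians(yaw)])
    d=R.inv().apply(np.array(pos)-s['eef_pos']); r=(R.inv()*T).as_rotvec(degrees=True)
    print('delta',d.round(2),r.round(2)); return d,r
E
python3 -c "
from h import *
st();delta([480,-160,310],80)"
```

```text
t 0.15 p [ 283.  -584.6  205.8] rpy [-1.800e+02  8.000e-02 -6.417e+01] F [-0.83  0.2   0.03] w 85.4 q [ 1.05  0.63  0.04  1.52 -0.03  1.   -0.02]
delta [-296.5  -362.29 -103.77] [-1.0000e-01  3.0000e-02 -1.4417e+02]
```

Call:
arm_command(
  rows=[
    [[-296, -362, -104, 0, 0, -144], [-296, -362, -104, 0, 0, -144], [-296, -362, -104, 0, 0, -144], [-296, -362, -104, 0, 0, -144], [-296, -362, -104, 0, 0, -144], [-296, -362, -104, 0, 0, -144], [-296, -362, -104, 0, 0, -144], [-296, -362, -104, 0, 0, -144], [-296, -362, -104, 0, 0, -144], [-296, -362, -104, 0, 0, -144], [-296, -362, -104, 0, 0, -144], [-296, -362, -104, 0, 0, -144], [-296, -362, -104, 0, 0, -144], [-296, -362, -104, 0, 0, -144], [-296, -362, -104, 0, 0, -144], [-296, -362, -104, 0, 0, -144], [-296, -362, -104, 0, 0, -144], [-296, -362, -104, 0, 0, -144], [-296, -362, -104, 0, 0, -144], [-296, -362, -104, 0, 0, -144]],
  ],
)

```text
clock: 1.82
eef_pos: [479.8, -161.0, 310.3]
tool_rot: [-3.141, 0.0, 1.386]
force: [0.2, 0.7, 0.9]
width: 85.3
```

```bash
python3 -c "
from h import *
st();im=grab('wrist','w1');w=cloud(im)
for u in range(150,500,50):
  for v in (100,180,260): print((u,v),w[v,u].round(1),end=' ')
st()"
```

```text
t 1.82 p [ 479.8 -161.   310.3] rpy [-1.7997e+02  1.0000e-02  7.9410e+01] F [0.21 0.73 0.93] w 85.3 q [ 0.75  0.37 -0.67  1.75  0.25  1.11  1.39]
(150, 100) [ 364.9 -374.6    0. ] (150, 180) [ 468.1 -398.1   22.1] (150, 260) [ 592.1 -451.1    0. ] (200, 100) [ 377.4 -307.8    1. ] (200, 180) [ 484.  -338.8    1.3] (200, 260) [ 459.5 -205.2  357.4] (250, 100) [ 389.9 -241.2    2.4] (250, 180) [ 4.974e+02 -2.683e+02  4.000e-01] (250, 260) [ 621.  -299.2   -0.7] (300, 100) [ 402.2 -175.1    1.3] (300, 180) [ 510.8 -197.4    0. ] (300, 260) [ 632.  -222.     6.1] (350, 100) [ 4.147e+02 -1.087e+02  4.000e-01] (350, 180) [ 5.240e+02 -1.265e+02  2.000e-01] (350, 260) [ 634.  -146.9   30.3] (400, 100) [427.1 -42.4   1.1] (400, 180) [537.6 -55.4  -0.7] (400, 260) [663.5 -70.8  -0. ] (450, 100) [439.6  24.1   0.6] (450, 180) [547.6  11.9  10.4] (450, 260) [631.7 -21.   82. ] t 1.87 p [ 479.8 -161.   310.2] rpy [-1.7996e+02 -1.0000e-02  7.9720e+01] F [ 0.07 -0.43  0.72] w 85.2 q [ 0.75  0.37 -0.67  1.75  0.25  1.11  1.39]
```

View pics/w1.png

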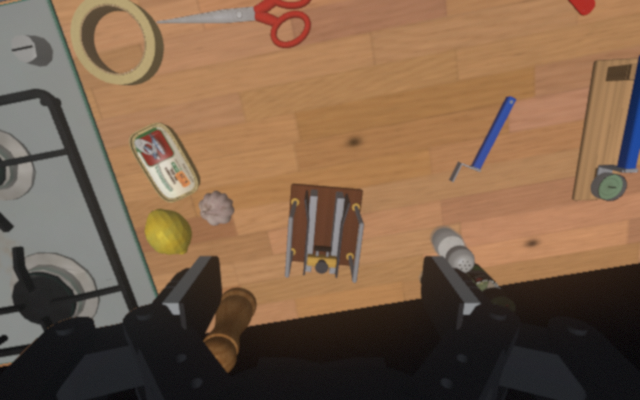

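Run:
```python
from h import *
im=load('w1');w=cloud(im)
crop(im,270,380,170,290,5,'c2')
m=np.zeros(w.shape[:2],bool);m[170:290,270:380]=1
z=w[...,2]
for lo,hi in [(3,12),(40,49),(52,62),(62,78),(78,90)]:
    q=w[m&(z>lo)&(z<hi)]; print(lo,hi,len(q),np.median(q[:,2]).round(1),q.min(0).round(),q.max(0).round(), cv2.minAreaRect(q[:,:2].astype(np.float32)))
# local top map
T=np.zeros((600,600,3),np.uint8);H=np.zeros((600,600,3),np.uint8)
p=w[m];c=im['pixels'][m]
o=np.argsort(p[:,2])
for k in o:
    a=int((-110-p[k,1])*4); b=int((680-p[k,0])*4)
    if 0<=a<597 and 0<=b<597:
        T[b:b+4,a:a+4]=c[k][::-1]
        H[b:b+4,a:a+4]=cv2.applyColorMap(np.uint8([[np.clip(p[k,2]*2.5,0,255)]]),cv2.COLORMAP_JET)[0,0]
cv2.imwrite('pics/H2.png',H)
```

```text
3 12 3258 8.2 [ 512. -234.    3.] [ 679. -112.   12.] ((595.340087890625, -181.0083465576172), (104.03045654296875, 148.00338745117188), 74.5134048461914)
40 49 919 45.2 [ 523. -230.   40.] [ 641. -124.   49.] ((582.3892211914062, -177.7797393798828), (92.13604736328125, 110.79572296142578), 74.44451904296875)
52 62 627 57.9 [ 523. -229.   52.] [ 642. -124.   62.] ((583.5888671875, -178.00177001953125), (92.50106811523438, 108.9867172241211), 74.65675354003906)
62 78 309 63.7 [ 535. -229.   62.] [ 636. -123.   78.] ((585.6829223632812, -178.42355346679688), (92.71791076660156, 81.14834594726562), 74.4022216796875)
78 90 663 84.5 [ 535. -234.   78.] [ 638. -123.   88.] ((586.3856811523438, -178.6349334716797), (93.89159393310547, 82.28750610351562), 74.2650375366211)Traceback (most recent call last):
  File "<stdin>", line 13, in <module>
ValueError: cannot convert float NaN to integer
```

View pics/c2.png

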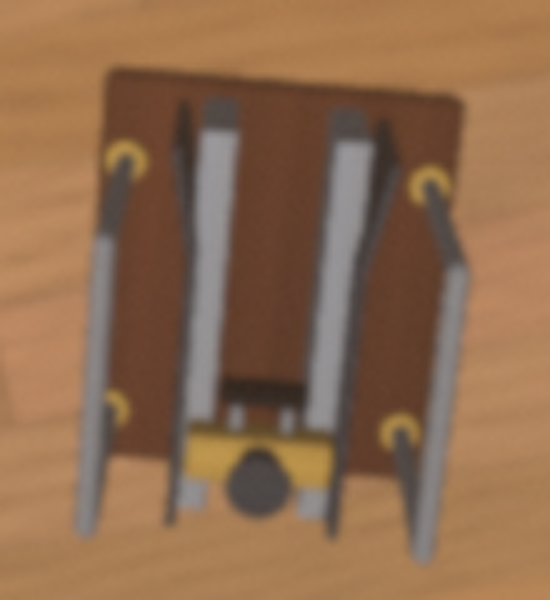

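```bash
python3 -c "
from h import *
delta([470,239,200],82.1)"
```

```text
delta [391.81 -80.98 110.34] [-0.04 -0.01 -2.38]
```

Call:
arm_command(
  claw=0,
  rows=[
    [[392, -81, 110, 0, 0, -2.4], [392, -81, 110, 0, 0, -2.4], [392, -81, 110, 0, 0, -2.4], [392, -81, 110, 0, 0, -2.4], [392, -81, 110, 0, 0, -2.4], [392, -81, 110, 0, 0, -2.4], [392, -81, 110, 0, 0, -2.4], [392, -81, 110, 0, 0, -2.4], [392, -81, 110, 0, 0, -2.4], [392, -81, 110, 0, 0, -2.4], [392, -81, 110, 0, 0, -2.4], [392, -81, 110, 0, 0, -2.4], [392, -81, 110, 0, 0, -2.4], [392, -81, 110, 0, 0, -2.4]],
  ],
)

```text
clock: 3.03
eef_pos: [475.4, 237.5, 200.5]
tool_rot: [3.141, 0.001, 1.419]
force: [0.3, -0.2, 0.6]
width: 42.5
```

Run:
```python
from h import *
st();im=grab('wrist','w2');w=cloud(im);p=im['pixels'].astype(int)
blue=(p[...,2]>90)&(p[...,2]-p[...,0]>60)&(p[...,1]<140)
nn,l,sx,_=cv2.connectedComponentsWithStats(blue.astype(np.uint8))
for i in range(1,nn):
    if sx[i,4]<300: continue
    q=w[l==i]; q=q[(q[:,2]>40)&(q[:,2]<70)]
    if len(q)<50: continue
    top=q[abs(q[:,2]-np.median(q[:,2]))<3]
    r=cv2.minAreaRect(top[:,:2].astype(np.float32)); print(sx[i],np.median(top[:,2]),r)
st()
```

```text
t 3.03 p [475.4 237.5 200.5] rpy [1.7998e+02 7.0000e-02 8.1280e+01] F [ 0.3  -0.18  0.6 ] w 42.5 q [-0.08  0.53 -0.65  1.84  0.41  0.9   0.49]
[ 311  127   15  137 1630] 55.217606978892746 ((493.30792236328125, 232.03709411621094), (11.608616828918457, 135.708251953125), 82.16128540039062)
t 3.08 p [475.5 237.4 200.6] rpy [1.7997e+02 6.0000e-02 8.1260e+01] F [-0.29  0.34 -0.45] w 42.4 q [-0.08  0.53 -0.65  1.84  0.41  0.9   0.49]
```

View pics/w2.png

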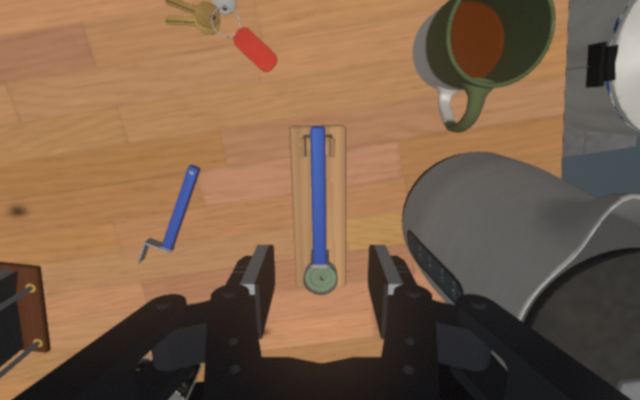

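```bash
python3 -c "
from h import *
delta([490.3,232.6,90],82.1)"
```

```text
delta [ -2.34  15.27 110.65] [ 0.03  0.06 -0.84]
```

Call:
arm_command(
  rows=[
    [[-2, 15, 40, 0, 0, -0.8], [-2, 15, 75, 0, 0, -0.8], [-2, 15, 100, 0, 0, -0.8], [-2, 15, 110, 0, 0, -0.8], [-2, 15, 110, 0, 0, -0.8], [-2, 15, 110, 0, 0, -0.8], [-2, 15, 110, 0, 0, -0.8]],
  ],
)

```text
clock: 3.67
eef_pos: [490.7, 235.6, 92.3]
tool_rot: [3.139, -0.002, 1.435]
force: [0.5, 1.9, 0.0]
width: 42.6
```

Run:
```python
from h import *
st();im=grab('wrist','w3');w=cloud(im);p=im['pixels'].astype(int)
blue=(p[...,2]>70)&(p[...,2]-p[...,0]>50)&(p[...,1]<160)
nn,l,sx,_=cv2.connectedComponentsWithStats(blue.astype(np.uint8))
for i in range(1,nn):
    if sx[i,4]<300: continue
    q=w[l==i]; q=q[(q[:,2]>40)&(q[:,2]<70)]
    if len(q)<50: continue
    top=q[abs(q[:,2]-np.median(q[:,2]))<3]
    r=cv2.minAreaRect(top[:,:2].astype(np.float32)); print(sx[i],np.median(top[:,2]),r)
s=st()
print(proj(im,s['eef_pos']))
```

```text
t 3.67 p [490.7 235.6  92.3] rpy [ 1.7985e+02 -1.1000e-01  8.2220e+01] F [0.48 1.93 0.02] w 42.6 q [-0.14  0.69 -0.55  1.91  0.55  0.69  0.41]
[ 305  113   22  202 3876] 55.2440412059411 ((493.6834716796875, 232.05950927734375), (12.621562004089355, 136.58599853515625), 82.08635711669922)
t 3.72 p [490.8 235.8  92.4] rpy [ 1.7983e+02 -1.2000e-01  8.2230e+01] F [-0.42 -0.07  0.17] w 42.8 q [-0.14  0.69 -0.55  1.91  0.55  0.69  0.41]
[[320.9899593  240.80145854]]
```

View pics/w3.png

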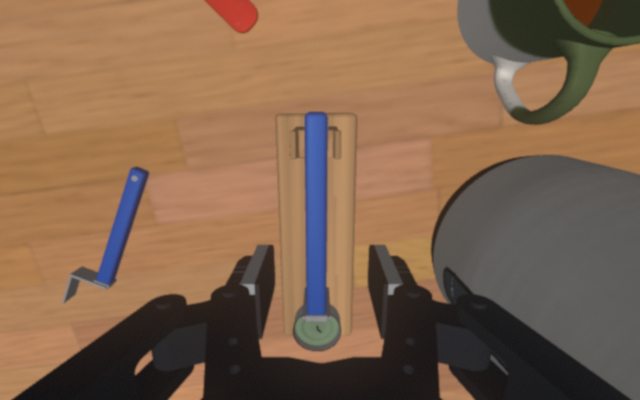

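Call:
arm_command(
  rows=[
    [[-3.2, 0.5, 10, 0, 0, 0], [-3.2, 0.5, 25, 0, 0, 0], [-3.2, 0.5, 40, 0, 0, 0], [-3.2, 0.5, 52, 0, 0, 0], [-3.2, 0.5, 60, 0, 0, 0], [-3.2, 0.5, 64, 0, 0, 0], [-3.2, 0.5, 64, 0, 0, 0], [-3.2, 0.5, 64, 0, 0, 0]],
  ],
)

```text
clock: 4.38
eef_pos: [489.7, 232.2, 26.7]
tool_rot: [3.141, -0.0, 1.436]
force: [0.0, -0.9, 0.0]
width: 42.7
```

Run:
```python
from h import *
s=st();im=grab('wrist','w4');w=cloud(im);p=im['pixels'].astype(int)
blue=(p[...,2]>70)&(p[...,2]-p[...,0]>50)&(p[...,1]<160)
nn,l,sx,_=cv2.connectedComponentsWithStats(blue.astype(np.uint8))
for i in range(1,nn):
    if sx[i,4]<300: continue
    q=w[l==i]; q=q[(q[:,2]>40)&(q[:,2]<70)]
    if len(q)<50: continue
    top=q[abs(q[:,2]-np.median(q[:,2]))<3]
    r=cv2.minAreaRect(top[:,:2].astype(np.float32)); print(sx[i],np.median(top[:,2]),r)
crop(im,200,440,80,400,1.8,'c4')
```

```text
t 4.38 p [489.7 232.2  26.7] rpy [ 1.7998e+02 -2.0000e-02  8.2280e+01] F [ 0.02 -0.94  0.02] w 42.7 q [-0.2   0.79 -0.46  1.95  0.64  0.55  0.34]
[ 307  120   31  243 6890] 55.266997384231985 ((484.2483215332031, 233.20208740234375), (13.058220863342285, 117.54896545410156), 82.05921936035156)
```

View pics/c4.png

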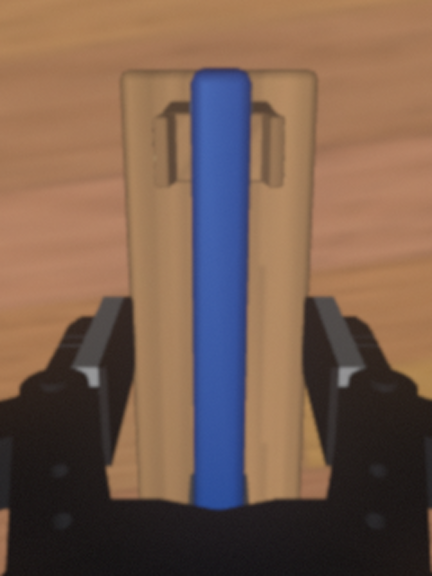

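Call:
arm_command(
  claw=-1,
  rows=[
    [[0, 0, 0, 0, 0, 0], [0, 0, 0, 0, 0, 0], [0, 0, 0, 0, 0, 0], [0, 0, 0, 0, 0, 0], [0, 0, 0, 0, 0, 0], [0, 0, 0, 0, 0, 0], [0, 0, 0, 0, 0, 0], [0, 0, 0, 0, 0, 0]],
  ],
)

```text
clock: 5.1
eef_pos: [490.0, 232.2, 27.2]
tool_rot: [3.141, -0.001, 1.436]
force: [0.3, -0.2, 6.5]
width: 11.0
```

Run:
```python
from h import *
s=st();im=grab('scene','s5')
crop(im,235,335,195,275,8,'c5')
s=st()
```

```text
t 5.1 p [490.  232.2  27.2] rpy [ 1.7994e+02 -3.0000e-02  8.2270e+01] F [ 0.25 -0.2   6.46] w 11.0 q [-0.2   0.79 -0.46  1.95  0.64  0.55  0.34]
t 5.15 p [490.  232.2  27.2] rpy [ 1.7994e+02 -3.0000e-02  8.2270e+01] F [-0.72 -0.57  6.25] w 11.2 q [-0.2   0.79 -0.46  1.95  0.64  0.55  0.34]
```

View pics/c5.png

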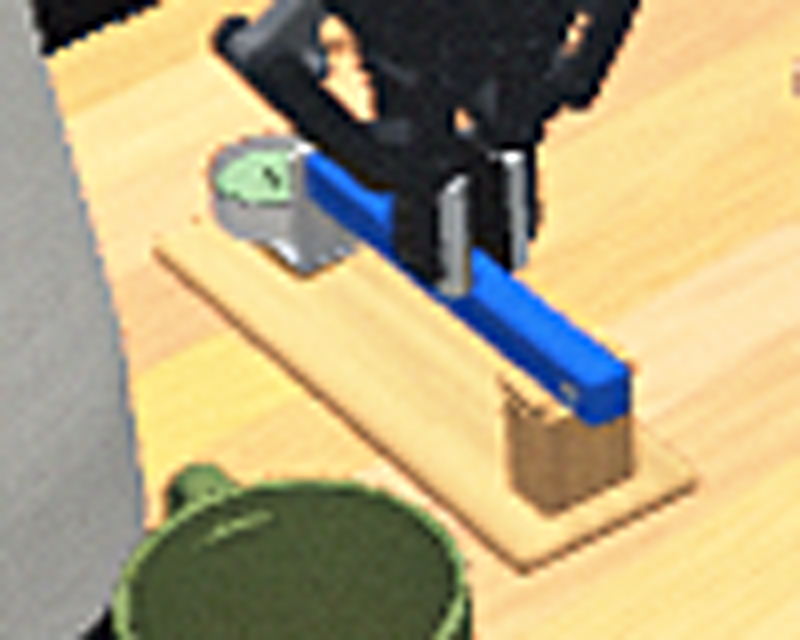

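Call:
arm_command(
  rows=[
    [[0, 0, -0.5, 0, 0, 0], [0, 0, -1, 0, 0, 0], [0, 0, -2, 0, 0, 0], [0, 0, -3.5, 0, 0, 0], [0, 0, -5, 0, 0, 0], [0, 0, -7, 0, 0, 0], [0, 0, -9, 0, 0, 0], [0, 0, -11, 0, 0, 0], [0, 0, -12.5, 0, 0, 0], [0, 0, -13.5, 0, 0, 0], [0, 0, -14, 0, 0, 0], [0, 0, -14, 0, 0, 0]],
  ],
)

```text
clock: 6.15
eef_pos: [489.6, 231.9, 40.7]
tool_rot: [3.141, -0.0, 1.436]
force: [0.0, 0.8, -1.3]
width: 11.1
```

Run:
```python
from h import *
s=st();print(s['torque']);im=grab('scene','s6')
crop(im,235,335,175,265,8,'c6')
crop(grab('side','d6'),240,360,175,265,6.5,'c6b')
```

```text
t 6.15 p [489.6 231.9  40.7] rpy [ 1.7999e+02 -1.0000e-02  8.2260e+01] F [ 0.03  0.78 -1.25] w 11.1 q [-0.18  0.76 -0.48  1.94  0.62  0.58  0.35]
[0.04129098 0.06127054 0.0178044 ]
```

View pics/c6.png

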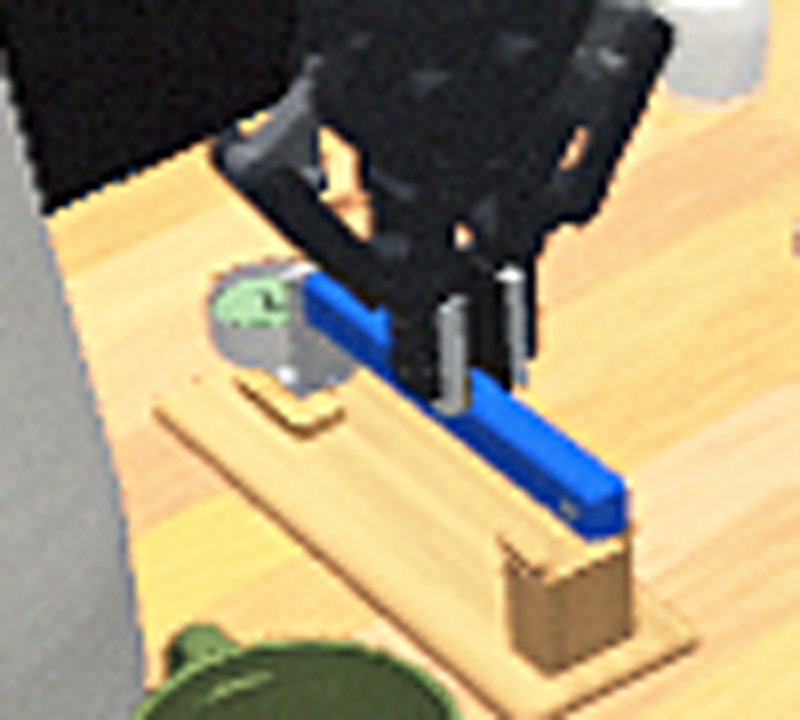

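View pics/c6b.png

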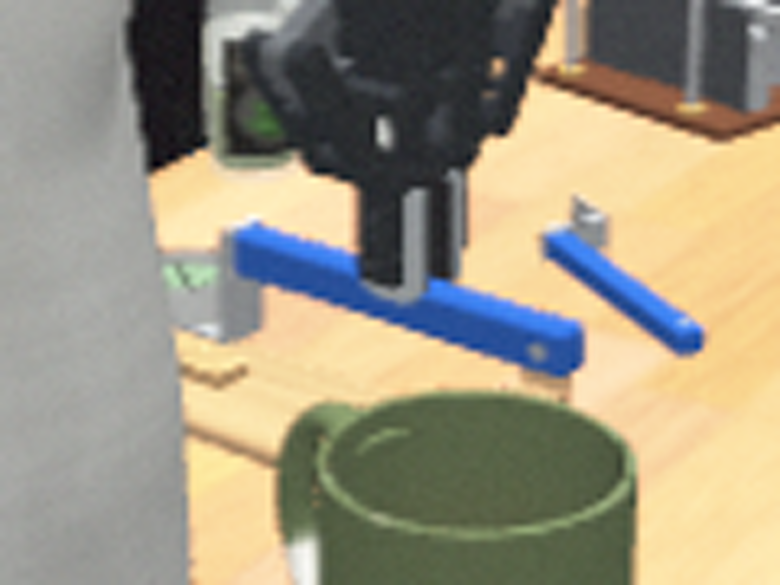

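```bash
cat >> h.py <<'E'
def mj(d,r,n=18):
    t=np.arange(1,n+1)/n; f=10*t**3-15*t**4+6*t**5
    print([[float(x) for x in np.round(np.r_[np.array(d)*a,np.array(r)*a],1)] for a in f])
E
python3 -c "
from h import *
mj([0,0,-60],[0,0,0],16)
d,r=delta([(489.6+424)/2,(231.9-134)/2,40.7],78.3); mj(d,[0,0,3.95],19)"
```

```text
[[0.0, 0.0, -0.1, 0.0, 0.0, 0.0], [0.0, 0.0, -1.0, 0.0, 0.0, 0.0], [0.0, 0.0, -2.9, 0.0, 0.0, 0.0], [0.0, 0.0, -6.2, 0.0, 0.0, 0.0], [0.0, 0.0, -10.8, 0.0, 0.0, 0.0], [0.0, 0.0, -16.5, 0.0, 0.0, 0.0], [0.0, 0.0, -23.0, 0.0, 0.0, 0.0], [0.0, 0.0, -30.0, 0.0, 0.0, 0.0], [0.0, 0.0, -37.0, 0.0, 0.0, 0.0], [0.0, 0.0, -43.5, 0.0, 0.0, 0.0], [0.0, 0.0, -49.2, 0.0, 0.0, 0.0], [0.0, 0.0, -53.8, 0.0, 0.0, 0.0], [0.0, 0.0, -57.1, 0.0, 0.0, 0.0], [0.0, 0.0, -59.0, 0.0, 0.0, 0.0], [0.0, 0.0, -59.9, 0.0, 0.0, 0.0], [0.0, 0.0, -60.0, 0.0, 0.0, 0.0]]
delta [-1.8562e+02 -7.8000e+00 -1.8000e-01] [0.   0.   3.97]
[[-0.2, -0.0, -0.0, 0.0, 0.0, 0.0], [-1.8, -0.1, -0.0, 0.0, 0.0, 0.0], [-5.7, -0.2, -0.0, 0.0, 0.0, 0.1], [-12.3, -0.5, -0.0, 0.0, 0.0, 0.3], [-21.9, -0.9, -0.0, 0.0, 0.0, 0.5], [-34.3, -1.4, -0.0, 0.0, 0.0, 0.7], [-49.1, -2.1, -0.0, 0.0, 0.0, 1.0], [-65.8, -2.8, -0.1, 0.0, 0.0, 1.4], [-83.7, -3.5, -0.1, 0.0, 0.0, 1.8], [-102.0, -4.3, -0.1, 0.0, 0.0, 2.2], [-119.8, -5.0, -0.1, 0.0, 0.0, 2.6], [-136.5, -5.7, -0.1, 0.0, 0.0, 2.9], [-151.4, -6.4, -0.1, 0.0, 0.0, 3.2], [-163.7, -6.9, -0.2, 0.0, 0.0, 3.5], [-173.3, -7.3, -0.2, 0.0, 0.0, 3.7], [-179.9, -7.6, -0.2, 0.0, 0.0, 3.8], [-183.8, -7.7, -0.2, 0.0, 0.0, 3.9], [-185.4, -7.8, -0.2, 0.0, 0.0, 3.9], [-185.6, -7.8, -0.2, 0.0, 0.0, 4.0]]
```

Call:
arm_command(
  rows=[
    [[0, 0, -0.2, 0, 0, 0], [0, 0, -1, 0, 0, 0], [0, 0, -3, 0, 0, 0], [0, 0, -6, 0, 0, 0], [0, 0, -10.5, 0, 0, 0], [0, 0, -16.5, 0, 0, 0], [0, 0, -23, 0, 0, 0], [0, 0, -30, 0, 0, 0], [0, 0, -37, 0, 0, 0], [0, 0, -43.5, 0, 0, 0], [0, 0, -49, 0, 0, 0], [0, 0, -54, 0, 0, 0], [0, 0, -57, 0, 0, 0], [0, 0, -59, 0, 0, 0], [0, 0, -60, 0, 0, 0], [0, 0, -60, 0, 0, 0]],
  ],
)

```text
clock: 7.58
eef_pos: [489.6, 231.9, 100.6]
tool_rot: [3.141, -0.0, 1.436]
force: [-0.2, -0.0, -1.8]
width: 11.1
```

Call:
arm_command(
  rows=[
    [[-0.2, 0, 0, 0, 0, 0], [-1.8, 0, 0, 0, 0, 0], [-5.7, -0.2, 0, 0, 0, 0.1], [-12.3, -0.5, 0, 0, 0, 0.3], [-22, -0.9, 0, 0, 0, 0.5], [-34.3, -1.4, 0, 0, 0, 0.7], [-49, -2, 0, 0, 0, 1], [-66, -2.8, 0, 0, 0, 1.4], [-84, -3.5, 0, 0, 0, 1.8], [-102, -4.3, 0, 0, 0, 2.2], [-120, -5, 0, 0, 0, 2.6], [-136.5, -5.7, 0, 0, 0, 2.9], [-151.5, -6.4, 0, 0, 0, 3.2], [-164, -6.9, 0, 0, 0, 3.5], [-173.5, -7.3, 0, 0, 0, 3.7], [-180, -7.6, 0, 0, 0, 3.8], [-184, -7.7, 0, 0, 0, 3.9], [-185.5, -7.8, 0, 0, 0, 4], [-185.5, -7.8, 0, 0, 0, 4]],
  ],
)

```text
clock: 9.17
eef_pos: [456.9, 49.2, 100.6]
tool_rot: [3.141, -0.0, 1.366]
force: [-0.8, 0.1, -0.7]
width: 10.9
```

Run:
```python
from h import *
s=st();im=grab('wrist','w7');st()
im2=grab('scene','s7'); 
d,r=delta([424,-134,100.5],74.4); mj(d,r,19)
```

```text
t 9.17 p [456.9  49.2 100.6] rpy [ 1.7999e+02 -2.0000e-02  7.8260e+01] F [-0.76  0.06 -0.72] w 10.9 q [ 0.22  0.59 -0.55  2.13  0.57  0.57  0.61]
t 9.22 p [457.   49.6 100.6] rpy [ 1.7998e+02 -4.0000e-02  7.8300e+01] F [-1.26 -0.3  -2.21] w 11.0 q [ 0.21  0.59 -0.55  2.13  0.57  0.57  0.61]
delta [-1.8676e+02  4.8300e+00 -4.0000e-02] [ 0.02 -0.04  3.92]
[[-0.3, 0.0, -0.0, 0.0, -0.0, 0.0], [-1.8, 0.0, -0.0, 0.0, -0.0, 0.0], [-5.7, 0.1, -0.0, 0.0, -0.0, 0.1], [-12.4, 0.3, -0.0, 0.0, -0.0, 0.3], [-22.0, 0.6, -0.0, 0.0, -0.0, 0.5], [-34.5, 0.9, -0.0, 0.0, -0.0, 0.7], [-49.4, 1.3, -0.0, 0.0, -0.0, 1.0], [-66.2, 1.7, -0.0, 0.0, -0.0, 1.4], [-84.2, 2.2, -0.0, 0.0, -0.0, 1.8], [-102.6, 2.7, -0.0, 0.0, -0.0, 2.2], [-120.6, 3.1, -0.0, 0.0, -0.0, 2.5], [-137.4, 3.6, -0.0, 0.0, -0.0, 2.9], [-152.3, 3.9, -0.0, 0.0, -0.0, 3.2], [-164.7, 4.3, -0.0, 0.0, -0.0, 3.5], [-174.4, 4.5, -0.0, 0.0, -0.0, 3.7], [-181.0, 4.7, -0.0, 0.0, -0.0, 3.8], [-184.9, 4.8, -0.0, 0.0, -0.0, 3.9], [-186.5, 4.8, -0.0, 0.0, -0.0, 3.9], [-186.8, 4.8, -0.0, 0.0, -0.0, 3.9]]
```

View pics/w7.png

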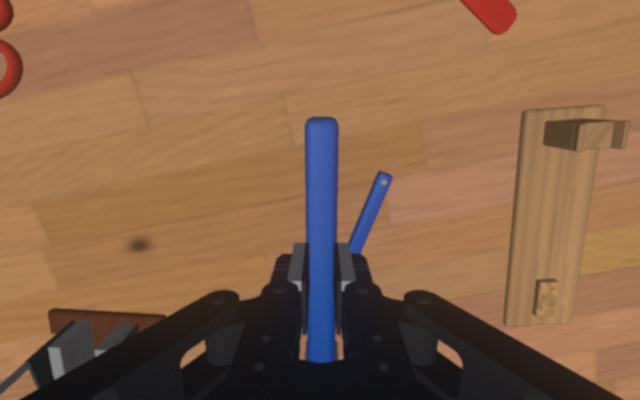

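View pics/s7.png

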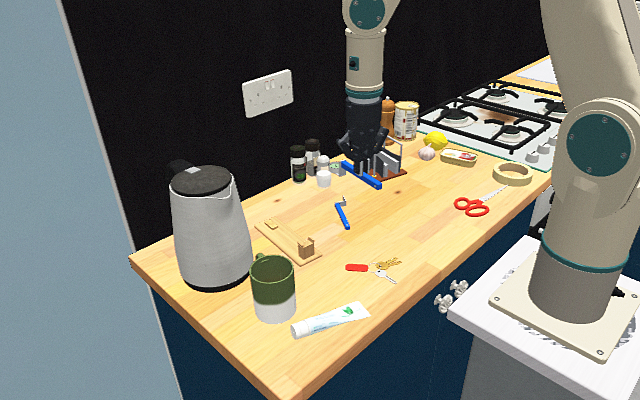

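Call:
arm_command(
  rows=[
    [[-0.3, 0, 0, 0, 0, 0], [-1.8, 0, 0, 0, 0, 0], [-5.7, 0.1, 0, 0, 0, 0.1], [-12.4, 0.3, 0, 0, 0, 0.3], [-22, 0.6, 0, 0, 0, 0.5], [-34.5, 0.9, 0, 0, 0, 0.7], [-49.5, 1.3, 0, 0, 0, 1], [-66, 1.7, 0, 0, 0, 1.4], [-84, 2.2, 0, 0, 0, 1.8], [-102.5, 2.7, 0, 0, 0, 2.2], [-120.5, 3.1, 0, 0, 0, 2.5], [-137.5, 3.6, 0, 0, 0, 2.9], [-152.5, 3.9, 0, 0, 0, 3.2], [-165, 4.3, 0, 0, 0, 3.5], [-174.5, 4.5, 0, 0, 0, 3.7], [-181, 4.7, 0, 0, 0, 3.8], [-185, 4.8, 0, 0, 0, 3.9], [-186.5, 4.8, 0, 0, 0, 3.9], [-187, 4.8, 0, 0, 0, 3.9], [-187, 4.8, 0, 0, 0, 3.9]],
  ],
)

```text
clock: 10.93
eef_pos: [423.7, -134.4, 100.6]
tool_rot: [3.141, -0.0, 1.299]
force: [-0.6, 1.5, -1.8]
width: 10.5
```

Run:
```python
from h import *
s=st();im=grab('scene','s8');crop(im,320,430,115,205,7,'c8')
im=grab('side','d8');crop(im,290,400,135,215,7,'d8c')
grab('wrist','w8');st()
im=load('w1')
y=np.radians(-15.6);X=np.array([np.cos(y),np.sin(y),0]);Y=np.array([-np.sin(y),np.cos(y),0]);O=np.array([577.7,-176.2,0])
outs=[]
for z in (8,45,58,85):
    r,c=np.mgrid[0:280,0:260]  # 2px/mm: rows x from +75 down to -65 ; cols y +65..-65
    x=75-r/2.; yy=65-c/2.
    P=O+x[...,None]*X+yy[...,None]*Y+np.array([0,0,z])
    uv=proj(im,P.reshape(-1,3)).reshape(280,260,2).astype(np.float32)
    o=cv2.remap(im['pixels'][:,:,::-1].copy(),uv[...,0],uv[...,1],cv2.INTER_CUBIC)
    o[:,130]=o[:,130]//2+np.array([0,0,127],np.uint8)
    cv2.putText(o,str(z),(5,15),0,.5,(255,255,255))
    outs.append(o)
    if z==45:
        g=o.mean(2)
        for xx in (-40,-30,-20,-10,0,10):
            row=g[int((75-xx)*2)-3:int((75-xx)*2)+4].mean(0); row=cv2.GaussianBlur(row[None],(5,1),0)[0]
            d=np.gradient(row); k=[i for i in range(60,200) if abs(d[i])>4 and abs(d[i])==abs(d[i-3:i+4]).max()]
            print(xx,[(65-i/2,round(d[i],1)) for i in k])
cv2.imwrite('pics/un.png',cv2.resize(np.hstack(outs[:3]),None,fx=1,fy=1));
```

```text
t 10.93 p [ 423.7 -134.4  100.6] rpy [ 1.7999e+02 -2.0000e-02  7.4420e+01] F [-0.58  1.54 -1.78] w 10.5 q [ 0.64  0.58 -0.56  2.16  0.59  0.55  0.93]
t 11.08 p [ 423.7 -134.3  100.6] rpy [ 1.7999e+02 -2.0000e-02  7.4430e+01] F [-0.15 -0.7  -1.09] w 11.2 q [ 0.64  0.58 -0.56  2.16  0.59  0.55  0.93]
-40 [(34.5, np.float64(-9.0)), (23.5, np.float64(14.4)), (13.5, np.float64(-10.9)), (-12.5, np.float64(11.6)), (-22.5, np.float64(-14.5))]
-30 [(23.5, np.float64(13.3)), (14.0, np.float64(-10.5)), (-12.5, np.float64(11.0)), (-22.0, np.float64(-14.4))]
-20 [(22.5, np.float64(12.5)), (14.0, np.float64(-11.2)), (-12.5, np.float64(12.4)), (-21.0, np.float64(-12.8))]
-10 [(22.0, np.float64(11.2)), (13.5, np.float64(-11.4)), (-12.5, np.float64(11.0)), (-20.5, np.float64(-11.8))]
0 [(22.0, np.float64(11.6)), (13.5, np.float64(-10.5)), (-12.0, np.float64(11.8)), (-20.5, np.float64(-10.1))]
10 [(22.0, np.float64(11.5)), (14.0, np.float64(-10.5)), (-12.5, np.float64(11.6)), (-20.5, np.float64(-11.1))]
```

View pics/un.png

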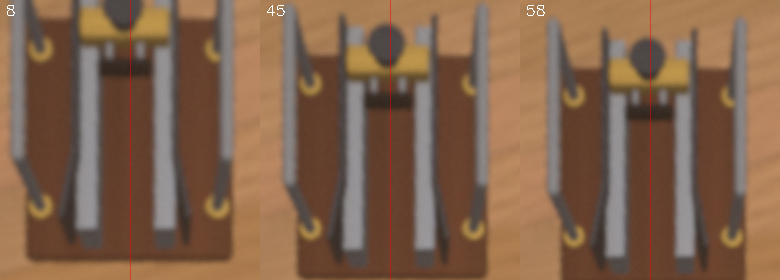

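View pics/c8.png

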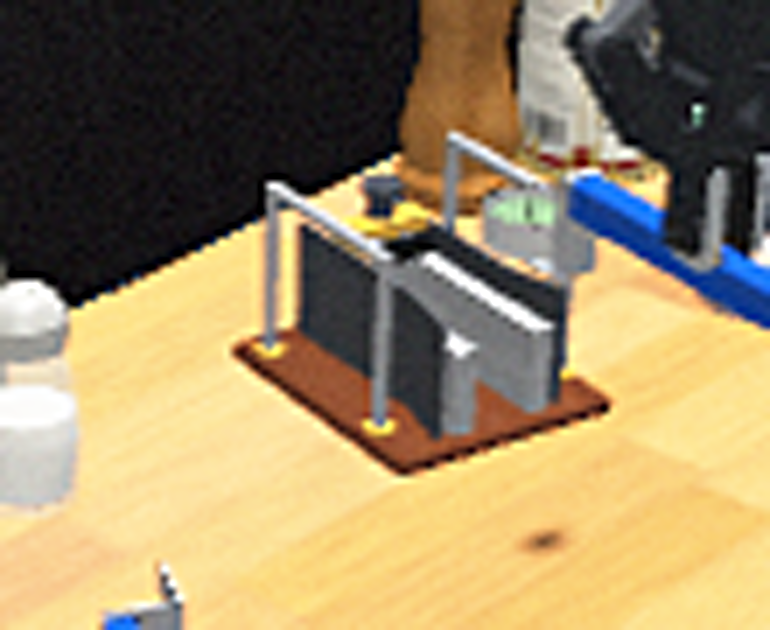

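View pics/d8c.png

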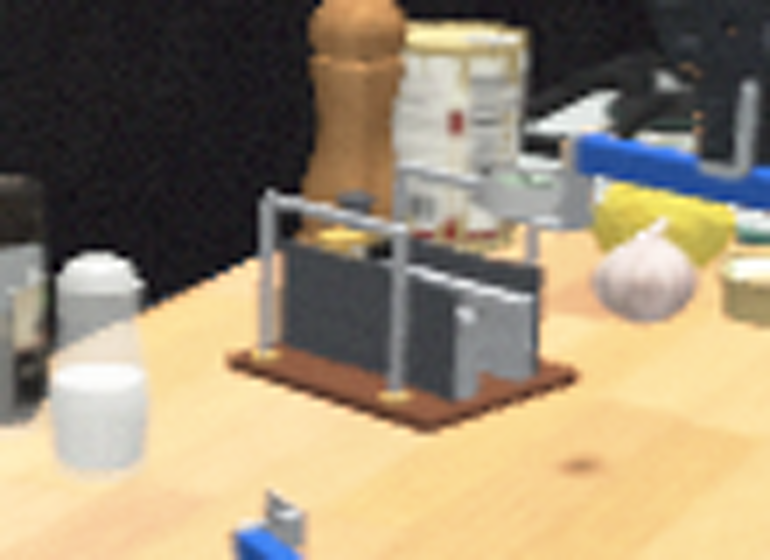

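View pics/w8.png

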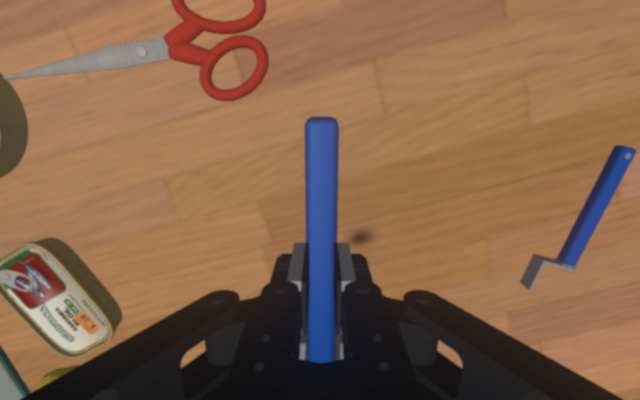

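Run:
```python
from h import *
for n in ('w2','w3'):
    im=load(n);w=cloud(im);p=im['pixels'].astype(int)
    y=np.radians(-7.91);X=np.array([np.cos(y),np.sin(y)]);Y=np.array([-np.sin(y),np.cos(y)])
    c=np.array([493.6,232.06])-3*X
    q=(w[...,:2]-c); a=q@X;b=q@Y
    m=(a>76)&(a<125)&(abs(b)<26)&(w[...,2]>24)&(w[...,2]<36)
    print(n,m.sum(),a[m].min(),a[m].max(),b[m].min(),b[m].max(),np.median(w[m][:,2]))
    pts=np.stack([a[m],b[m]],-1).astype(np.float32); print(cv2.minEnclosingCircle(pts))
    v,u=np.where(m); 
    crop(im,u.min()-15,u.max()+15,v.min()-30,v.max()+10,9,'cc'+n)
# scene now
O=np.array([577.9,-175.6]);y=np.radians(-15.6);X=np.array([np.cos(y),np.sin(y)]);Y=np.array([-np.sin(y),np.cos(y)])
for n in ('s8','d8'):
    im=load(n);w=cloud(im);z=w[...,2];q=w[...,:2]-O;a=q@X;b=q@Y
    m=(abs(z-86)<2.5)&(a>-45)&(a<60)&(abs(b)<60)
    P=w[m]; aa=a[m];bb=b[m]; print(n,'arch',len(aa), 'y+',np.median(bb[bb>20]),'y-',np.median(bb[bb<-20]),'x',aa.min(),aa.max())
    m=(z>88)&(z<112)&(a>-90)&(a<-38)&(abs(b)<28)
    print('candle',m.sum(),a[m].min(),a[m].max(),b[m].min(),b[m].max(),'ztop',np.percentile(z[m],90))
    p=im['pixels'].astype(int); g=m&(p[...,1]>p[...,0]+10); print('wax',g.sum(),a[g].mean(),b[g].mean(),z[g].mean(),cv2.minEnclosingCircle(np.stack([a[g],b[g]],-1).astype(np.float32)))
```

```text
w2 810 85.41934133838774 120.08256572222052 -18.81806678227878 18.070090142580504 27.501439517513035
((101.08570861816406, -0.24783648550510406), 19.35021209716797)
w3 1388 85.4628731441865 120.54385920166244 -19.215315476756604 18.5863255852703 27.793468190621184
((101.427978515625, -0.2246086150407791), 19.516826629638672)
s8 arch 34 y+ 46.19482473875324 y- -41.05576860914802 x -32.3263223064985 49.92863020877689
candle 146 -87.40119656643454 -38.05619992843578 -16.46568949167295 19.702795646821286 ztop 104.12714840029236
wax 34 -52.48238696803848 -2.569818751409052 99.07638801605532 ((-62.286441802978516, 1.3149484395980835), 23.53227424621582)
d8 arch 16 y+ 47.87219234088485 y- -40.68387196712268 x -28.59216913393244 50.11905440514087
candle 113 -87.03803878189187 -39.06312769179804 -22.012350588359787 19.778236890555274 ztop 103.93314326258837
wax 13 -56.6688176471556 0.4894189365717147 101.43936581129682 ((-65.4306869506836, -5.35746431350708), 24.147842407226562)
```

View pics/ccw3.png

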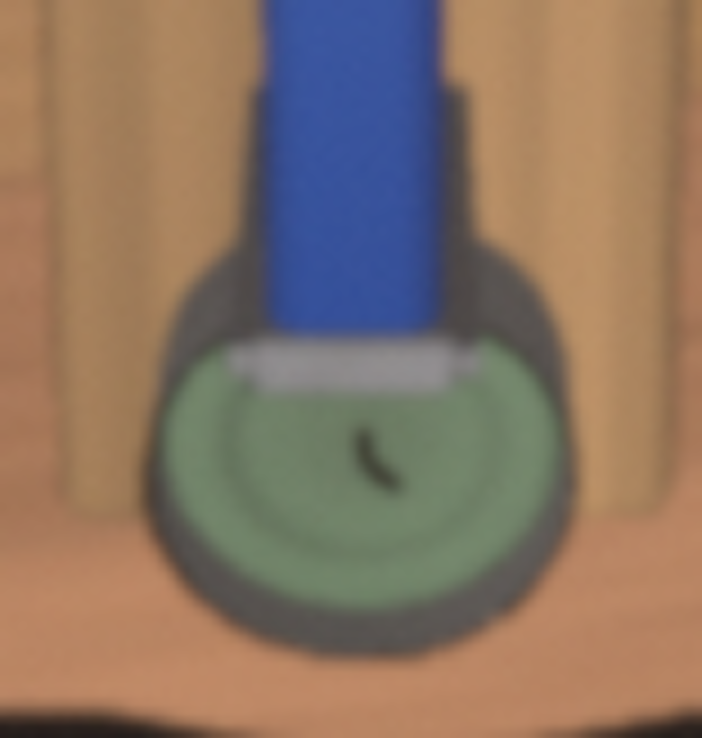

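```bash
cat > rel.py <<'E'
from h import *
import sys
O=np.array([577.9,-175.6]);y=np.radians(-15.6);X=np.array([np.cos(y),np.sin(y)]);Y=np.array([-np.sin(y),np.cos(y)])
def rel(n):
    im=load(n);w=cloud(im);z=w[...,2];q=w[...,:2]-O;a=q@X;b=q@Y;p=im['pixels'].astype(int)
    blue=(p[...,2]>110)&(p[...,2]-p[...,0]>70)&(p[...,1]<150)&(a>-260)&(a<0)&(abs(b)<25)&(z>55)
    pts=np.stack([a[blue],b[blue],z[blue]],-1); 
    t=pts[pts[:,2]>0]
    # top face: bright
    A=np.c_[t[:,0],np.ones(len(t))]
    r=cv2.minAreaRect(t[:,:2].astype(np.float32)); 
    print(n,'handle',len(t),'rect',r,'z fit',np.linalg.lstsq(np.c_[t[:,0]+160,np.ones(len(t))],t[:,2],rcond=None)[0])
def tcp():
    s=st(); d=s['eef_pos'][:2]-O; print('TCP in warmer',d@X,d@Y,'grip z ~',s['eef_pos'][2]+19.8)
E
python3 -c "
from rel import *
rel('s8');rel('d8');rel('w8');tcp()"
```

```text
s8 handle 274 rect ((-153.67401123046875, 6.580900192260742), (139.10098266601562, 27.022897720336914), 1.582990288734436) z fit [-7.77795055e-03  1.23260059e+02]
d8 handle 236 rect ((-157.44935607910156, 4.5848798751831055), (137.8921661376953, 21.03097152709961), 0.5377301573753357) z fit [-1.18243108e-02  1.20816346e+02]
w8 handle 6200 rect ((-164.57293701171875, -1.6969976425170898), (12.372031211853027, 117.99992370605469), 89.73534393310547) z fit [-1.14281219e-02  1.28690430e+02]
t 11.08 p [ 423.7 -134.3  100.6] rpy [ 1.7999e+02 -2.0000e-02  7.4430e+01] F [-0.15 -0.7  -1.09] w 11.2 q [ 0.64  0.58 -0.56  2.16  0.59  0.55  0.93]
TCP in warmer -159.60764507345516 -1.7172524780042782 grip z ~ 120.35550524208992
```

Call:
arm_command(
  rows=[
    [[0.2, 0, 0.3, 0, 0, 0], [0.5, 0, 1.5, 0, 0, 0], [0.8, 0, 4, 0, 0, 0], [1.1, 0, 7.5, 0, 0, 0], [1.4, 0, 12, 0, 0, 0], [1.7, 0, 17, 0, 0, 0], [1.7, 0, 22, 0, 0, 0], [1.7, 0, 27, 0, 0, 0], [1.7, 0, 31.5, 0, 0, 0], [1.7, 0, 35, 0, 0, 0], [1.7, 0, 37.5, 0, 0, 0], [1.7, 0, 38.7, 0, 0, 0], [1.7, 0, 39, 0, 0, 0], [1.7, 0, 39, 0, 0, 0]],
  ],
)

```text
clock: 12.25
eef_pos: [424.0, -133.3, 61.5]
tool_rot: [3.141, 0.0, 1.298]
force: [0.5, 0.0, -1.4]
width: 10.8
```

Run:
```python
from rel import *
tcp();im=grab('scene','s9');crop(im,330,430,125,205,8,'c9')
im=grab('side','d9');crop(im,300,400,145,215,8,'d9c')
grab('wrist','w9');rel('w9');
im=load('w3');w=cloud(im);p=im['pixels'].astype(int)
bl=(p[...,2]>70)&(p[...,2]-p[...,0]>50)&(p[...,1]<160)&(abs(w[...,2]-55)<5)&(abs(w[...,1]-232)<25)
t=w[bl];print('rest slope',np.linalg.lstsq(np.c_[t[:,0]-490,np.ones(len(t))],t[:,2],rcond=None)[0])
```

```text
t 12.25 p [ 424.  -133.3   61.5] rpy [179.99   0.    74.37] F [ 0.49  0.02 -1.37] w 10.8 q [ 0.57  0.64 -0.47  2.19  0.67  0.45  0.85]
TCP in warmer -159.56665049307907 -0.6647649183734201 grip z ~ 81.34185412314064
w9 handle 6197 rect ((-164.40960693359375, -0.6534767150878906), (12.392831802368164, 118.05661010742188), 89.63817596435547) z fit [-1.13625310e-02  8.97979802e+01]
rest slope [-7.15520822e-04  5.52232435e+01]
```

View pics/c9.png

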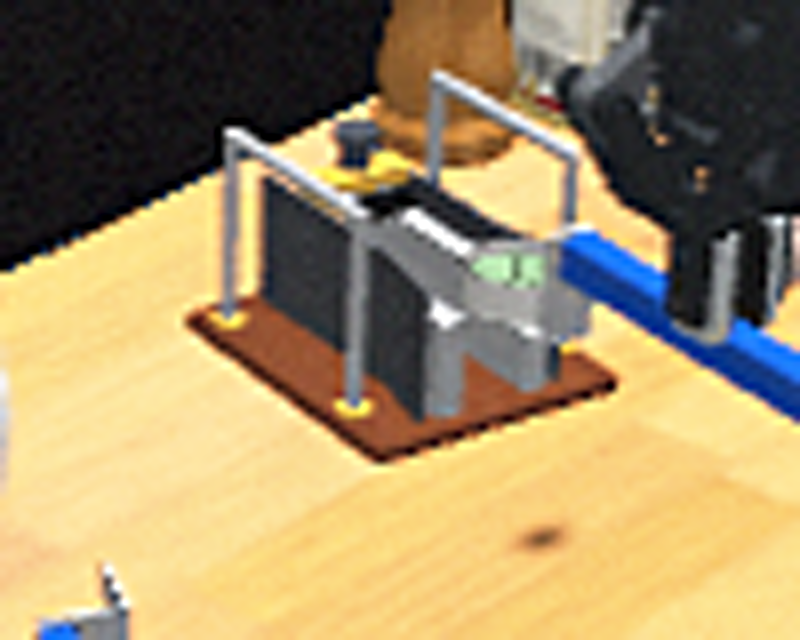

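View pics/d9c.png

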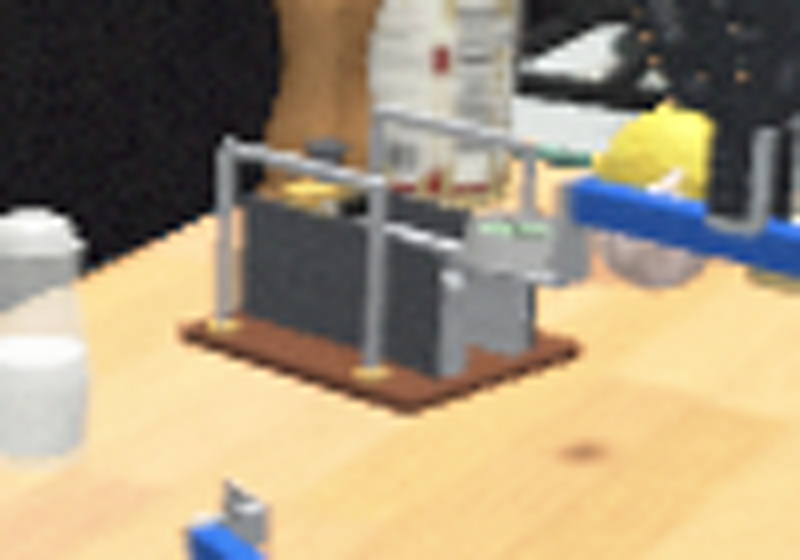

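Call:
arm_command(
  rows=[
    [[0.3, 0, 0, -0.2, 0, -0.1], [0.6, 0.2, 0, -0.4, 0, -0.2], [0.9, 1, 0, -0.6, 0, -0.3], [1.2, 2.5, 0, -0.6, 0, -0.3], [1.2, 4.5, 0, -0.6, 0, -0.3], [1.2, 7, 0, -0.6, 0, -0.3], [1.2, 10, 0, -0.6, 0, -0.3], [1.2, 13, 0, -0.6, 0, -0.3], [1.2, 16, 0, -0.6, 0, -0.3], [1.2, 19, 0, -0.6, 0, -0.3], [1.2, 22, 0, -0.6, 0, -0.3], [1.2, 24.5, 0, -0.6, 0, -0.3], [1.2, 27, 0, -0.6, 0, -0.3], [1.2, 29, 0, -0.6, 0, -0.3], [1.2, 30, 0, -0.6, 0, -0.3], [1.2, 30, 0, -0.6, 0, -0.3]],
  ],
)

```text
clock: 13.73
eef_pos: [453.4, -140.3, 61.5]
tool_rot: [3.131, -0.0, 1.303]
force: [0.9, 0.1, -0.7]
width: 10.8
```

Run:
```python
from rel import *
tcp();im=grab('scene','s10');crop(im,330,430,125,205,8,'c10')
im=grab('side','d10');crop(im,300,400,145,215,8,'d10c')
grab('wrist','w10');rel('w10');tcp()
```

```text
t 13.73 p [ 453.4 -140.3   61.5] rpy [179.39  -0.    74.66] F [ 0.93  0.07 -0.67] w 10.8 q [ 0.57  0.67 -0.49  2.12  0.66  0.49  0.88]
TCP in warmer -129.39076419392265 0.5507315150351202 grip z ~ 81.30363728963133
w10 handle 6183 rect ((-135.03273010253906, 0.4765329360961914), (12.345247268676758, 117.96047973632812), 89.91576385498047) z fit [-1.99974534e-03  8.96527981e+01]
t 13.88 p [ 453.  -140.2   61.5] rpy [1.7942e+02 1.0000e-02 7.4670e+01] F [-0.89 -0.32 -0.95] w 11.0 q [ 0.57  0.67 -0.49  2.12  0.66  0.49  0.88]
TCP in warmer -129.85900812702536 0.4749731715173275 grip z ~ 81.29664745791439
```

View pics/c10.png

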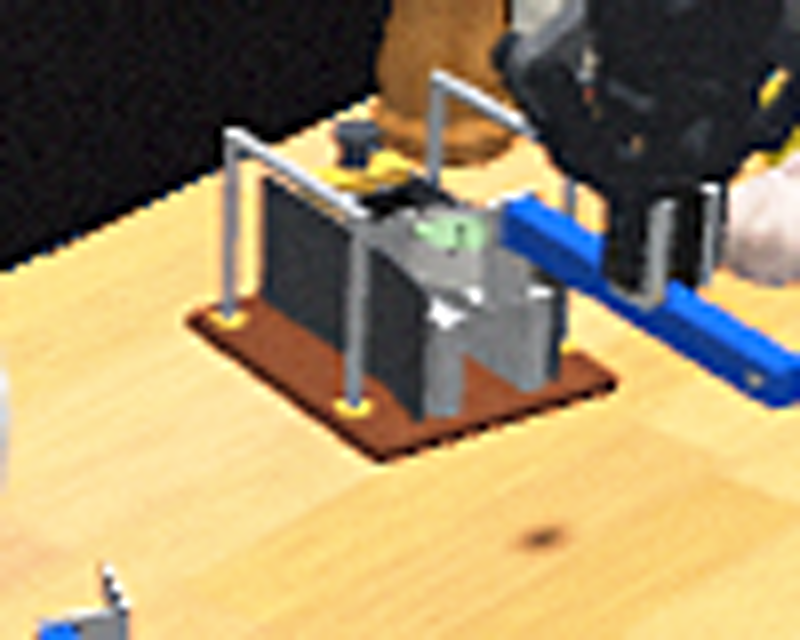

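View pics/d10c.png

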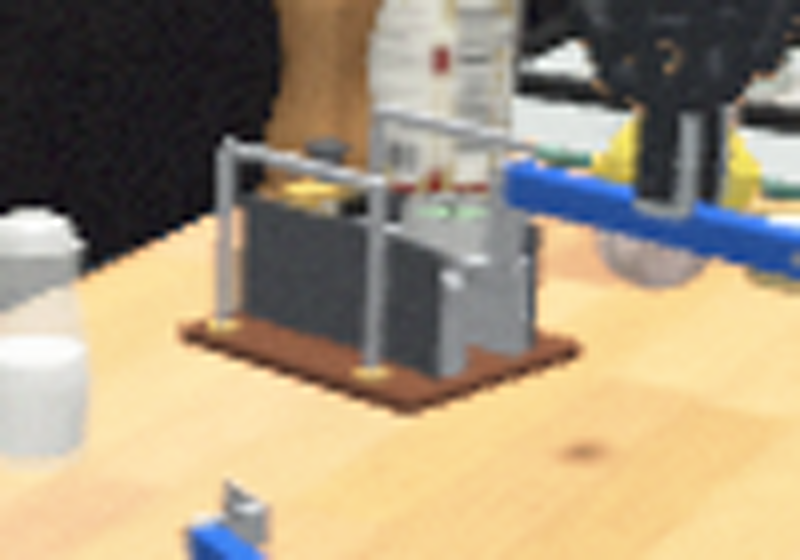

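View pics/w10.png

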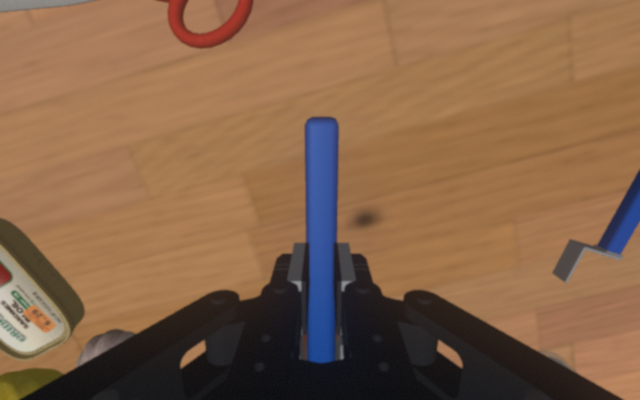

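Call:
arm_command(
  rows=[
    [[-0.2, 0, 0.2, 0, 0, 0], [-0.4, 0, 0.7, 0, 0, 0], [-0.4, 0, 1.5, 0, 0, 0], [-0.4, 0, 2.5, 0, 0, 0], [-0.4, 0, 3.5, 0, 0, 0], [-0.4, 0, 4.5, 0, 0, 0], [-0.4, 0, 5.5, 0, 0, 0], [-0.4, 0, 6.5, 0, 0, 0], [-0.4, 0, 7.5, 0, 0, 0], [-0.4, 0, 8.5, 0, 0, 0], [-0.4, 0, 9.3, 0, 0, 0], [-0.4, 0, 10, 0, 0, 0], [-0.4, 0, 10, 0, 0, 0], [-0.4, 0, 10, 0, 0, 0]],
  ],
)

```text
clock: 15.05
eef_pos: [453.2, -140.6, 51.5]
tool_rot: [3.131, -0.0, 1.303]
force: [1.1, 0.8, -1.2]
width: 11.4
```

Run:
```python
from rel import *
tcp();im=grab('scene','s11');crop(im,330,430,125,205,8,'c11')
im=grab('side','d11');crop(im,300,400,145,215,8,'d11c')
tcp()
```

```text
t 15.05 p [ 453.2 -140.6   51.5] rpy [179.4   -0.    74.67] F [ 1.14  0.77 -1.16] w 11.4 q [ 0.56  0.68 -0.47  2.13  0.68  0.47  0.86]
TCP in warmer -129.53567754743426 0.12517883913384942 grip z ~ 71.28522071122136
t 15.15 p [ 453.2 -140.6   51.6] rpy [179.39  -0.    74.67] F [-0.11 -0.5  -1.04] w 11.0 q [ 0.56  0.68 -0.47  2.13  0.68  0.47  0.86]
TCP in warmer -129.50319448520912 0.1544774326793008 grip z ~ 71.36823458607395
```

View pics/c11.png

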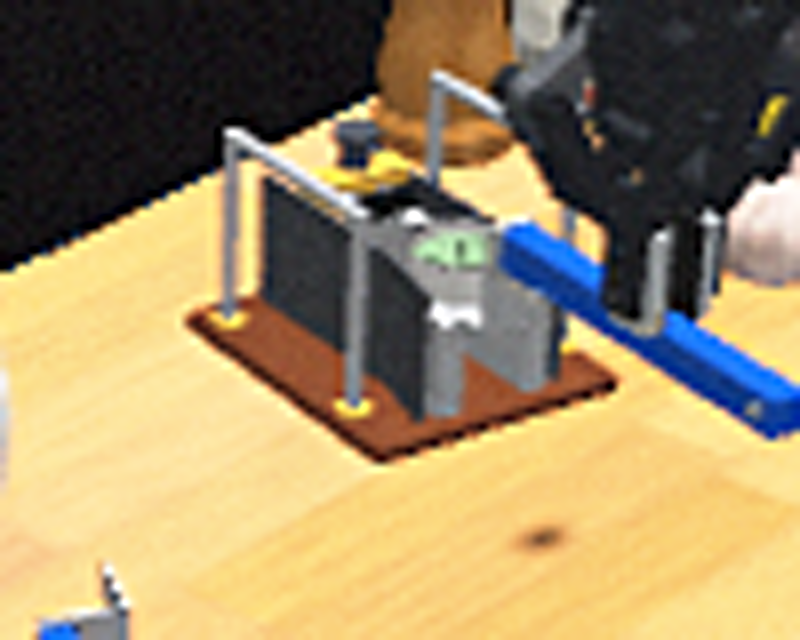

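View pics/d11c.png

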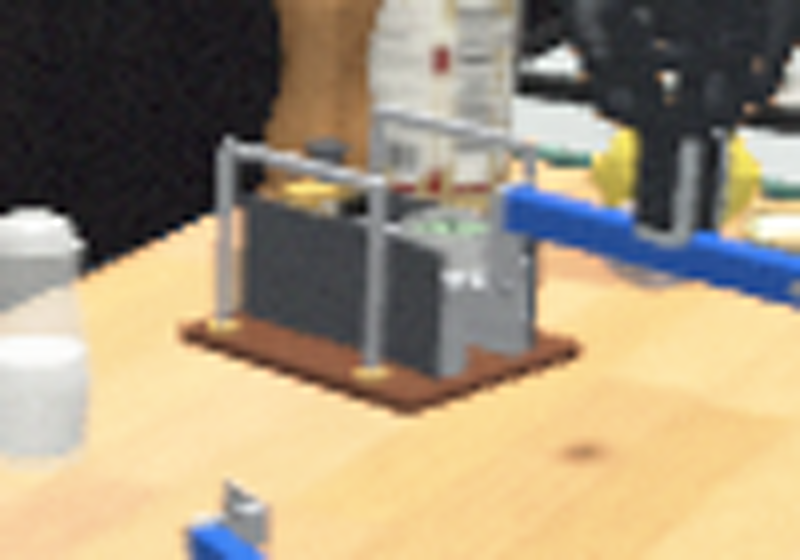

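Call:
arm_command(
  rows=[
    [[0, 0.3, 0, 0, 0, 0], [0, 1, 0, 0, 0, 0], [0, 2, 0, 0, 0, 0], [0, 3.5, 0, 0, 0, 0], [0, 5, 0, 0, 0, 0], [0, 7, 0, 0, 0, 0], [0, 9, 0, 0, 0, 0], [0, 11, 0, 0, 0, 0], [0, 13, 0, 0, 0, 0], [0, 15, 0, 0, 0, 0], [0, 17, 0, 0, 0, 0], [0, 19, 0, 0, 0, 0], [0, 21, 0, 0, 0, 0], [0, 22.5, 0, 0, 0, 0], [0, 23.5, 0, 0, 0, 0], [0, 24, 0, 0, 0, 0], [0, 24, 0, 0, 0, 0]],
  ],
)

```text
clock: 16.57
eef_pos: [476.4, -147.0, 51.8]
tool_rot: [3.131, -0.0, 1.303]
force: [0.4, -0.8, -1.7]
width: 11.0
```

```bash
cat >> rel.py <<'E'
def fx(n=6):
    L=[];P=[]
    for i in range(n):
        s=sensors.read_state();L.append(s['force']);P.append(s['eef_pos'])
        if i<n-1: get_image('wrist')
    L=np.array(L);P=np.array(P); f=L[:,:2]@X
    print('t',round(s['clock'],2),'F along X',f.round(1),'mean',f.mean().round(2),'lat',(L[:,:2]@Y).mean().round(2),'z',L[:,2].mean().round(2),'TCPx',((P[:,:2]-O)@X).mean().round(2),'y',((P[:,:2]-O)@Y).mean().round(2),'z',P[:,2].mean().round(1))
E
python3 - <<'E'
from rel import *
fx();im=grab('scene','s12');crop(im,330,430,125,205,8,'c12')
E
```

```text
t 16.82 F along X [ 0.6 -0.1  0.7  0.5 -0.2  0.2] mean 0.3 lat -0.08 z -1.1 TCPx -105.54 y 0.24 z 51.8
```

View pics/c12.png

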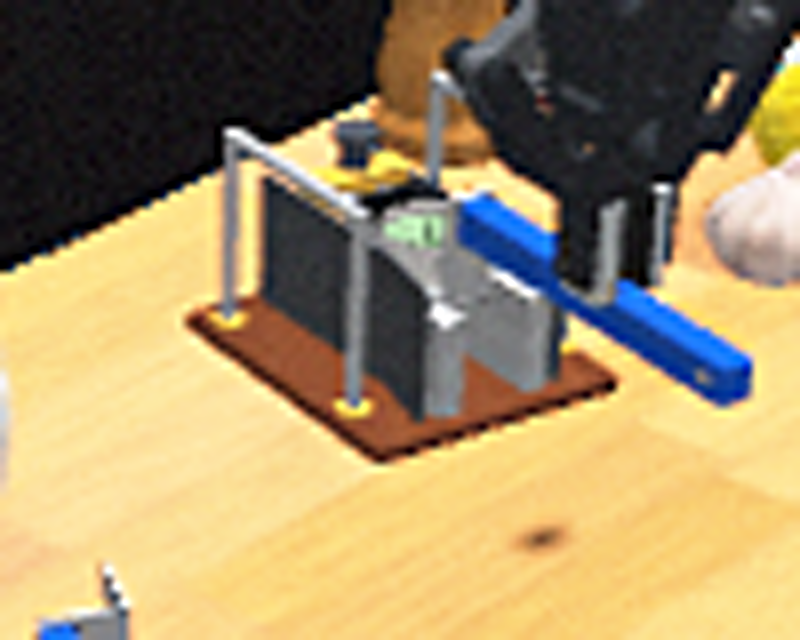

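Call:
arm_command(
  rows=[
    [[0, 0.5, 0, 0, 0, 0], [0, 1.2, 0, 0, 0, 0], [0, 2, 0, 0, 0, 0], [0, 2.8, 0, 0, 0, 0], [0, 3.5, 0, 0, 0, 0], [0, 4, 0, 0, 0, 0], [0, 4, 0, 0, 0, 0]],
  ],
)

```text
clock: 17.45
eef_pos: [480.4, -148.1, 51.8]
tool_rot: [3.131, -0.0, 1.303]
force: [-0.2, -0.1, -1.4]
width: 10.9
```

```bash
python3 -c "
from rel import *
fx(5)"
```

```text
t 17.65 F along X [-0.1  0.  -0.3  0.7  0.5] mean 0.14 lat -0.06 z -0.92 TCPx -101.43 y 0.27 z 51.8
```

Call:
arm_command(
  rows=[
    [[0, 0.4, 0, 0, 0, 0], [0, 0.8, 0, 0, 0, 0], [0, 1.2, 0, 0, 0, 0], [0, 1.6, 0, 0, 0, 0], [0, 2, 0, 0, 0, 0], [0, 2, 0, 0, 0, 0]],
  ],
)

```text
clock: 18.15
eef_pos: [482.2, -148.6, 51.8]
tool_rot: [3.131, -0.0, 1.303]
force: [0.3, -0.5, -1.7]
width: 10.9
```

```bash
python3 -c "
from rel import *
fx(5)"
```

```text
t 18.35 F along X [ 0.5  0.   0.7  0.7 -0. ] mean 0.38 lat 0.05 z -1.2 TCPx -99.46 y 0.27 z 51.8
```

Call:
arm_command(
  rows=[
    [[0, 0.4, 0, 0, 0, 0], [0, 0.8, 0, 0, 0, 0], [0, 1.2, 0, 0, 0, 0], [0, 1.6, 0, 0, 0, 0], [0, 2, 0, 0, 0, 0], [0, 2, 0, 0, 0, 0]],
  ],
)

```text
clock: 18.85
eef_pos: [484.2, -149.1, 51.9]
tool_rot: [3.131, -0.0, 1.303]
force: [0.0, -0.3, -0.6]
width: 11.1
```

```bash
python3 -c "
from rel import *
fx(5)"
```

```text
t 19.05 F along X [ 0.1 -0.  -0.8 -0.5 -0.2] mean -0.29 lat -0.22 z -1.28 TCPx -97.43 y 0.29 z 51.9
```

Call:
arm_command(
  rows=[
    [[0, 0.3, 0, 0, 0, 0], [0, 0.6, 0, 0, 0, 0], [0, 0.9, 0, 0, 0, 0], [0, 1.2, 0, 0, 0, 0], [0, 1.5, 0, 0, 0, 0], [0, 1.5, 0, 0, 0, 0]],
  ],
)

```text
clock: 19.55
eef_pos: [484.9, -149.5, 51.7]
tool_rot: [3.132, 0.0, 1.303]
force: [-1.9, -0.0, -0.0]
width: 11.0
```

```bash
python3 -c "
from rel import *
fx(5)"
```

```text
t 19.75 F along X [-1.8 -2.9 -2.3 -2.7 -1.6] mean -2.26 lat -0.1 z 0.24 TCPx -96.58 y 0.16 z 51.8
```

Call:
arm_command(
  rows=[
    [[0, 0.3, 0, 0, 0, 0], [0, 0.6, 0, 0, 0, 0], [0, 0.9, 0, 0, 0, 0], [0, 1.2, 0, 0, 0, 0], [0, 1.5, 0, 0, 0, 0], [0, 1.5, 0, 0, 0, 0]],
  ],
)

```text
clock: 20.25
eef_pos: [485.8, -149.8, 51.7]
tool_rot: [3.133, 0.001, 1.303]
force: [-4.7, 0.5, -0.0]
width: 10.9
```

```bash
python3 -c "
from rel import *
fx(4)"
```

```text
t 20.4 F along X [-4.7 -6.4 -4.9 -5.4] mean -5.35 lat 0.05 z 0.25 TCPx -95.62 y 0.08 z 51.7
```

Call:
arm_command(
  rows=[
    [[0, 0.2, 0, 0, 0, 0], [0, 0.4, 0, 0, 0, 0], [0, 0.4, 0, 0, 0, 0], [0, 0.4, 0, 0, 0, 0], [0, 0.4, 0, 0, 0, 0], [0, 0.4, 0, 0, 0, 0], [0, 0.4, 0, 0, 0, 0], [0, 0.4, 0, 0, 0, 0], [0, 0.4, 0, 0, 0, 0]],
  ],
)

```text
clock: 21.15
eef_pos: [485.9, -149.8, 51.6]
tool_rot: [3.134, 0.001, 1.303]
force: [-5.5, 2.8, 0.9]
width: 10.8
```

Run:
```python
from rel import *
fx(3);im=grab('scene','s13');crop(im,330,430,125,205,8,'c13')
```

```text
t 21.25 F along X [-6.1 -6.1 -6.1] mean -6.08 lat -0.17 z 1.04 TCPx -95.57 y 0.06 z 51.6
```

View pics/c13.png

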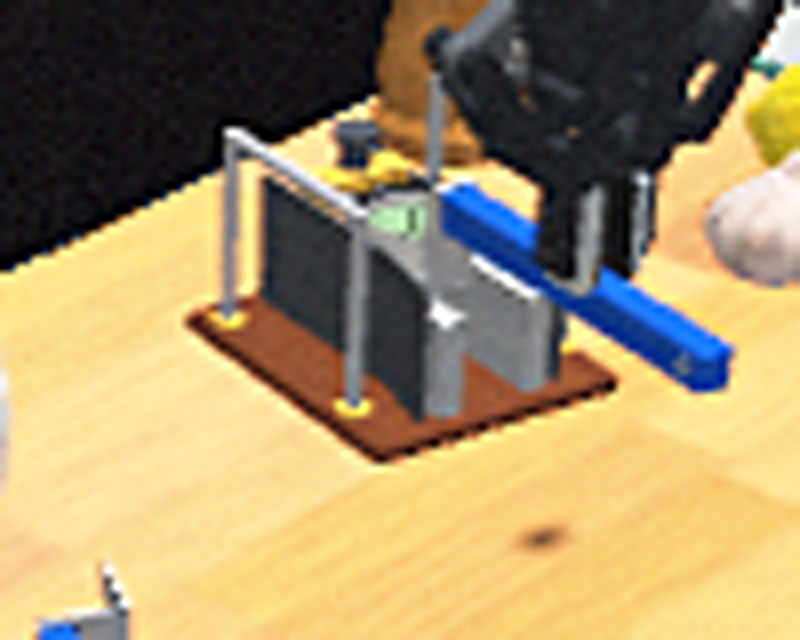

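Call:
arm_command(
  rows=[
    [[0, -0.3, 0, 0, 0, 0], [0, -0.8, 0, 0, 0, 0], [0, -1.4, 0, 0, 0, 0], [0, -2.2, 0, 0, 0, 0], [0, -3.2, 0, 0, 0, 0], [0, -4.5, 0, 0, 0, 0], [0, -6, 0, 0, 0, 0], [0, -8, 0, 0, 0, 0], [0, -10, 0, 0, 0, 0], [0, -10, 0, 0, 0, 0]],
  ],
)

```text
clock: 22.13
eef_pos: [477.5, -147.3, 51.9]
tool_rot: [3.131, 0.0, 1.303]
force: [0.5, -0.1, -1.6]
width: 11.0
```

Run:
```python
from rel import *
fx(2);im=grab('scene','s14');crop(im,330,430,125,205,8,'c14')
```

```text
t 22.18 F along X [0.5 0.4] mean 0.45 lat 0.58 z -1.38 TCPx -104.17 y 0.28 z 51.9
```

View pics/c14.png

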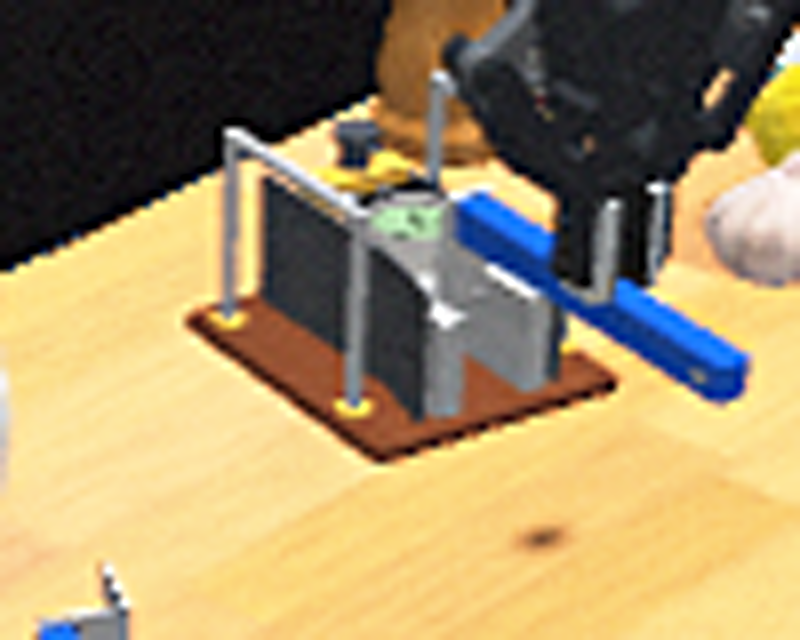

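Call:
arm_command(
  rows=[
    [[0, -0.5, 0, 0, 0, 0], [0, -2, 0, 0, 0, 0], [0, -4.5, 0, 0, 0, 0], [0, -8, 0, 0, 0, 0], [0, -12.5, 0, 0, 0, 0], [0, -18, 0, 0, 0, 0], [0, -24, 0, 0, 0, 0], [0, -30, 0, 0, 0, 0], [0, -36, 0, 0, 0, 0], [0, -42, 0, 0, 0, 0], [0, -48, 0, 0, 0, 0], [0, -53.5, 0, 0, 0, 0], [0, -58.5, 0, 0, 0, 0], [0, -62.5, 0, 0, 0, 0], [0, -65, 0, 0, 0, 0], [0, -66, 0, 0, 0, 0], [0, -66, 0, 0, 0, 0]],
  ],
)

```text
clock: 23.65
eef_pos: [414.0, -129.9, 51.1]
tool_rot: [3.131, 0.0, 1.303]
force: [-0.2, 0.2, -1.0]
width: 11.0
```

Run:
```python
from rel import *
tcp();im=grab('scene','s15');crop(im,330,430,125,205,8,'c15')
im=grab('side','d15');crop(im,300,400,145,215,8,'d15c')
```

```text
t 23.65 p [ 414.  -129.9   51.1] rpy [179.39   0.    74.67] F [-0.2   0.22 -1.02] w 11.0 q [ 0.53  0.64 -0.42  2.24  0.72  0.38  0.81]
TCP in warmer -170.15550157176577 -0.06536525171979149 grip z ~ 70.92591371684183
```

View pics/c15.png

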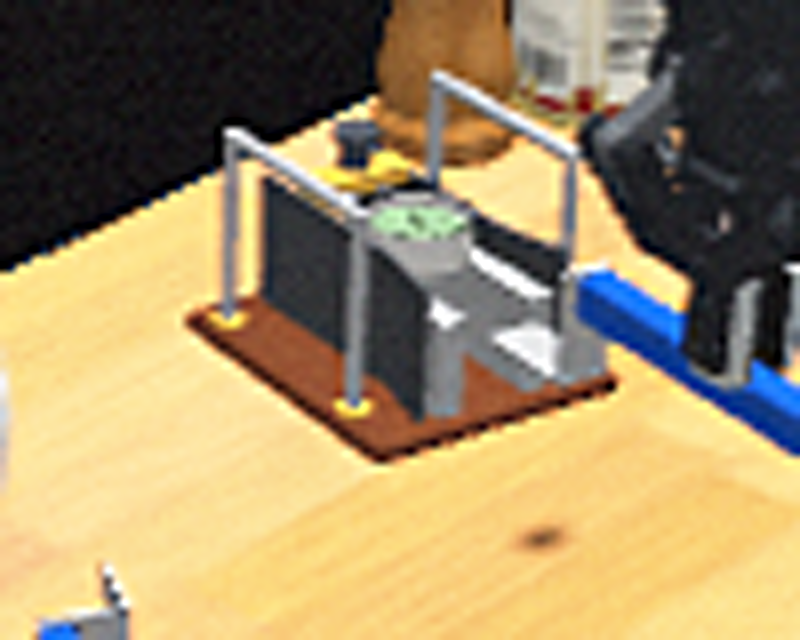

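View pics/d15c.png

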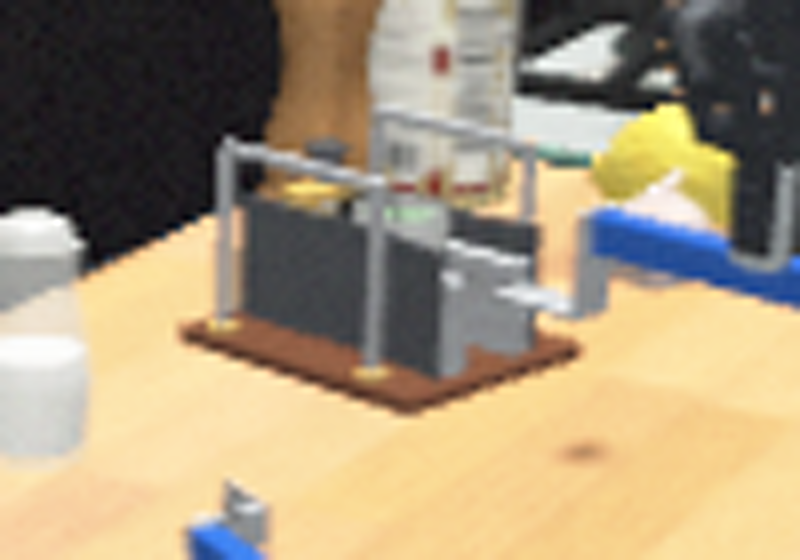

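Call:
arm_command(
  rows=[
    [[0, -1, -2, 0, 0, 0], [0, -2, -6, 0, 0, 0], [0, -2, -11, 0, 0, 0], [0, -2, -18, 0, 0, 0], [0, -2, -26, 0, 0, 0], [0, -2, -34, 0, 0, 0], [0, -2, -42, 0, 0, 0], [0, -2, -49, 0, 0, 0], [0, -2, -55, 0, 0, 0], [0, -2, -59, 0, 0, 0], [0, -2, -60, 0, 0, 0], [0, -2, -60, 0, 0, 0]],
  ],
)

```text
clock: 24.75
eef_pos: [411.6, -129.4, 111.3]
tool_rot: [3.131, 0.0, 1.303]
force: [-0.9, 0.8, -1.4]
width: 11.0
```

Run:
```python
from rel import *
s=st()
d,r=delta([452,50,111],78.4,rp=(np.radians(179.4),0)); mj(d,r,18)
```

```text
t 24.75 p [ 411.6 -129.4  111.3] rpy [1.7937e+02 1.0000e-02 7.4650e+01] F [-0.91  0.77 -1.44] w 11.0 q [ 0.65  0.54 -0.58  2.2   0.58  0.54  0.93]
delta [183.67  -8.5    0.22] [ 0.03  0.05 -3.75]
[[0.3, -0.0, 0.0, 0.0, 0.0, -0.0], [2.1, -0.1, 0.0, 0.0, 0.0, -0.0], [6.5, -0.3, 0.0, 0.0, 0.0, -0.1], [14.0, -0.6, 0.0, 0.0, 0.0, -0.3], [24.8, -1.1, 0.0, 0.0, 0.0, -0.5], [38.5, -1.8, 0.0, 0.0, 0.0, -0.8], [54.8, -2.5, 0.1, 0.0, 0.0, -1.1], [72.9, -3.4, 0.1, 0.0, 0.0, -1.5], [91.8, -4.3, 0.1, 0.0, 0.0, -1.9], [110.8, -5.1, 0.1, 0.0, 0.0, -2.3], [128.9, -6.0, 0.2, 0.0, 0.0, -2.6], [145.1, -6.7, 0.2, 0.0, 0.0, -3.0], [158.9, -7.4, 0.2, 0.0, 0.0, -3.2], [169.6, -7.9, 0.2, 0.0, 0.0, -3.5], [177.2, -8.2, 0.2, 0.0, 0.0, -3.6], [181.6, -8.4, 0.2, 0.0, 0.0, -3.7], [183.4, -8.5, 0.2, 0.0, 0.0, -3.7], [183.7, -8.5, 0.2, 0.0, 0.0, -3.7]]
```

Call:
arm_command(
  rows=[
    [[0.3, 0, 0, 0, 0, 0], [2, 0, 0, 0, 0, 0], [6.5, -0.3, 0, 0, 0, -0.1], [14, -0.6, 0, 0, 0, -0.3], [25, -1, 0, 0, 0, -0.5], [38.5, -1.8, 0, 0, 0, -0.8], [55, -2.5, 0, 0, 0, -1.1], [73, -3.4, 0, 0, 0, -1.5], [92, -4.3, 0, 0, 0, -1.9], [111, -5, 0, 0, 0, -2.3], [129, -6, 0, 0, 0, -2.6], [145, -6.7, 0, 0, 0, -3], [159, -7.4, 0, 0, 0, -3.2], [169.5, -7.9, 0, 0, 0, -3.5], [177, -8.2, 0, 0, 0, -3.6], [181.5, -8.4, 0, 0, 0, -3.7], [183.5, -8.5, 0, 0, 0, -3.7], [183.5, -8.5, 0, 0, 0, -3.7]],
  ],
)

```text
clock: 26.25
eef_pos: [451.7, 50.0, 110.9]
tool_rot: [3.131, 0.001, 1.368]
force: [0.5, -0.3, -1.0]
width: 11.1
```

Run:
```python
from rel import *
s=st()
d,r=delta([490,232.2,105],82.25,rp=(np.radians(179.4),0)); mj(d,r,18)
im=grab('wrist','w16')
```

```text
t 26.25 p [451.7  50.  110.9] rpy [1.7941e+02 5.0000e-02 7.8370e+01] F [ 0.54 -0.3  -1.03] w 11.1 q [ 0.22  0.56 -0.57  2.14  0.56  0.58  0.61]
delta [186.21   0.68   5.73] [-0.01  0.09 -3.88]
[[0.3, 0.0, 0.0, -0.0, 0.0, -0.0], [2.1, 0.0, 0.1, -0.0, 0.0, -0.0], [6.6, 0.0, 0.2, -0.0, 0.0, -0.1], [14.2, 0.1, 0.4, -0.0, 0.0, -0.3], [25.1, 0.1, 0.8, -0.0, 0.0, -0.5], [39.1, 0.1, 1.2, -0.0, 0.0, -0.8], [55.6, 0.2, 1.7, -0.0, 0.0, -1.2], [73.9, 0.3, 2.3, -0.0, 0.0, -1.5], [93.1, 0.3, 2.9, -0.0, 0.0, -1.9], [112.3, 0.4, 3.5, -0.0, 0.1, -2.3], [130.6, 0.5, 4.0, -0.0, 0.1, -2.7], [147.1, 0.5, 4.5, -0.0, 0.1, -3.1], [161.1, 0.6, 5.0, -0.0, 0.1, -3.4], [172.0, 0.6, 5.3, -0.0, 0.1, -3.6], [179.6, 0.7, 5.5, -0.0, 0.1, -3.7], [184.1, 0.7, 5.7, -0.0, 0.1, -3.8], [185.9, 0.7, 5.7, -0.0, 0.1, -3.9], [186.2, 0.7, 5.7, -0.0, 0.1, -3.9]]
```

View pics/w16.png

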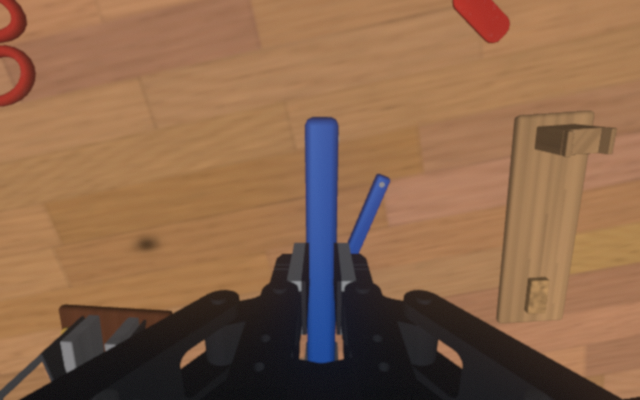

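Call:
arm_command(
  rows=[
    [[0.3, 0, 0, 0, 0, 0], [2, 0, 0, 0, 0, 0], [6.5, 0, 0.2, 0, 0, -0.1], [14, 0, 0.4, 0, 0, -0.3], [25, 0, 0.8, 0, 0, -0.5], [39, 0, 1.2, 0, 0, -0.8], [55.5, 0.2, 1.7, 0, 0, -1.2], [74, 0.3, 2.3, 0, 0, -1.5], [93, 0.3, 3, 0, 0, -1.9], [112, 0.4, 3.5, 0, 0, -2.3], [130.5, 0.5, 4, 0, 0, -2.7], [147, 0.5, 4.5, 0, 0, -3.1], [161, 0.6, 5, 0, 0, -3.4], [172, 0.6, 5.3, 0, 0, -3.6], [179.5, 0.7, 5.5, 0, 0, -3.7], [184, 0.7, 5.7, 0, 0, -3.8], [186, 0.7, 5.7, 0, 0, -3.9], [186, 0.7, 5.7, 0, 0, -3.9]],
  ],
)

```text
clock: 27.8
eef_pos: [490.0, 231.8, 105.1]
tool_rot: [3.131, 0.002, 1.436]
force: [-0.3, -0.3, -1.2]
width: 10.6
```

Run:
```python
from rel import *
im=grab('wrist','w17');s=st()
delta([490,232.2,40],82.25,rp=(np.radians(179.4),0))
```

```text
t 27.85 p [490.  231.2 105. ] rpy [1.7942e+02 1.3000e-01 8.2230e+01] F [ 0.31 -0.98 -1.6 ] w 11.0 q [-0.13  0.67 -0.56  1.91  0.55  0.71  0.41]
delta [ 1.09 -0.81 65.04] [-0.02  0.13 -0.02]
```

View pics/w17.png

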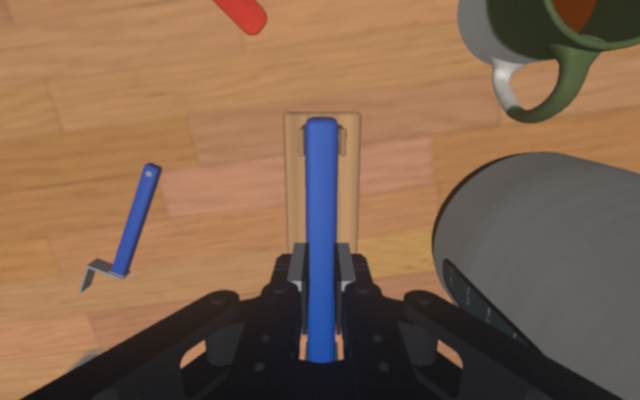

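Aligned over the rest (handle at column 321, cradle centred at column about 322). I'll lower to just above it.

Call:
arm_command(
  rows=[
    [[0.3, -0.2, 2, 0, 0, 0], [0.6, -0.4, 6, 0, 0.1, 0], [0.8, -0.5, 12, 0, 0.1, 0], [0.8, -0.5, 20, 0, 0.1, 0], [0.8, -0.5, 29, 0, 0.1, 0], [0.8, -0.5, 38, 0, 0.1, 0], [0.8, -0.5, 46, 0, 0.1, 0], [0.8, -0.5, 53, 0, 0.1, 0], [0.8, -0.5, 59, 0, 0.1, 0], [0.8, -0.5, 63, 0, 0.1, 0], [0.8, -0.5, 65, 0, 0.1, 0], [0.8, -0.5, 65, 0, 0.1, 0]],
  ],
)

```text
clock: 28.85
eef_pos: [490.1, 232.7, 39.7]
tool_rot: [3.132, -0.0, 1.436]
force: [0.2, -0.0, -0.7]
width: 10.9
```

Run:
```python
from rel import *
im=grab('wrist','w18');s=st();crop(im,200,440,80,400,1.8,'c18')
delta([490,232.2,28.5],82.25,rp=(np.radians(179.4),0))
im=grab('scene','s18');crop(im,235,335,175,265,8,'s18c')
```

```text
t 28.9 p [490.4 232.8  40.1] rpy [ 1.794e+02 -2.000e-02  8.227e+01] F [-0.04  0.33 -1.35] w 11.0 q [-0.19  0.76 -0.48  1.95  0.64  0.57  0.33]
delta [-0.61 -0.42 11.6 ] [-0.   -0.02  0.02]
```

View pics/c18.png

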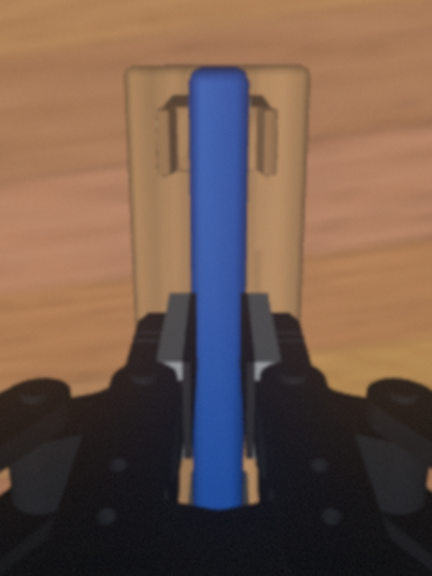

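View pics/s18c.png

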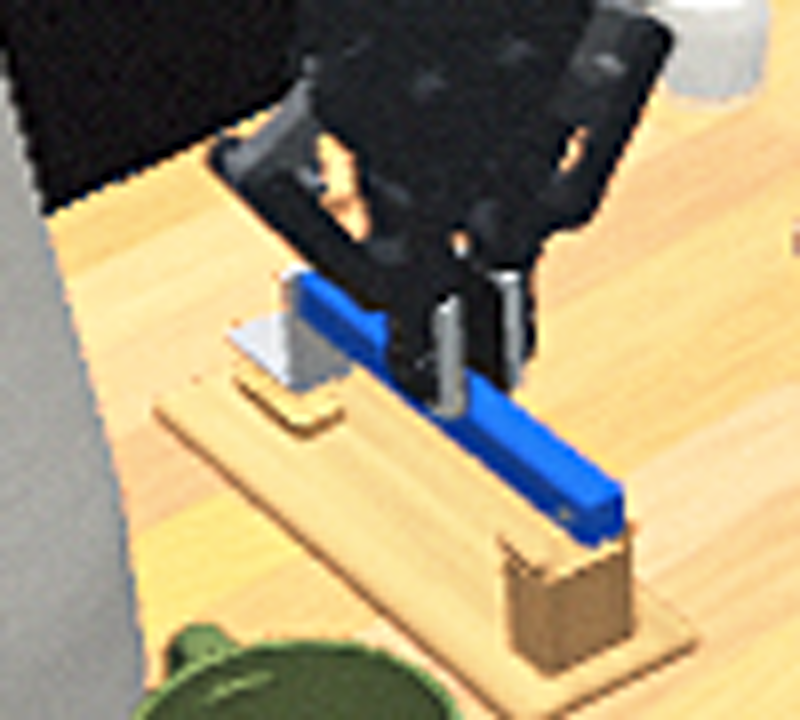

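Call:
arm_command(
  rows=[
    [[-0.3, 0, 0.5, 0, 0, 0], [-0.5, 0, 2, 0, 0, 0], [-0.5, 0, 4, 0, 0, 0], [-0.5, 0, 6, 0, 0, 0], [-0.5, 0, 8, 0, 0, 0], [-0.5, 0, 9.5, 0, 0, 0], [-0.5, 0, 10.5, 0, 0, 0], [-0.5, 0, 11.2, 0, 0, 0], [-0.5, 0, 11.7, 0, 0, 0], [-0.5, 0, 11.7, 0, 0, 0], [-0.5, 0, 11.7, 0, 0, 0]],
  ],
)

```text
clock: 29.87
eef_pos: [490.4, 232.2, 28.5]
tool_rot: [3.131, -0.0, 1.436]
force: [-0.2, 0.1, -1.1]
width: 10.5
```

Run:
```python
from rel import *
fx(3);im=load('w18');grab('wrist','w19');st()
for n in ('w18','w19'):
    im=load(n);w=cloud(im);p=im['pixels'].astype(int)
    bl=(p[...,2]>70)&(p[...,2]-p[...,0]>50)&(p[...,1]<160)&(abs(w[...,2]-60)<15)&(abs(w[...,1]-232)<25)
    t=w[bl];print(n,np.linalg.lstsq(np.c_[t[:,0]-490,np.ones(len(t))],t[:,2],rcond=None)[0],cv2.minAreaRect(t[:,:2].astype(np.float32)))
```

```text
t 29.97 F along X [-0.2 -0.5  0.8] mean 0.03 lat -0.04 z -1.03 TCPx -193.92 y 369.28 z 28.5
t 30.02 p [490.4 232.2  28.5] rpy [ 1.794e+02 -2.000e-02  8.227e+01] F [-0.55  0.7  -0.89] w 10.7 q [-0.2   0.78 -0.46  1.96  0.66  0.55  0.32]
w18 [4.71270926e-03 6.77102001e+01] ((484.4432373046875, 233.25994873046875), (13.53782844543457, 118.36399841308594), 82.36219024658203)
w19 [4.91977942e-03 5.65050245e+01] ((484.7528076171875, 232.7816925048828), (13.581459999084473, 118.38275146484375), 82.34208679199219)
```

Call:
arm_command(
  rows=[
    [[0, 0, 0.4, 0.1, 0, 0], [0, 0, 0.8, 0.2, 0, 0], [0, 0, 1.2, 0.2, 0, 0], [0, 0, 1.4, 0.2, 0, 0], [0, 0, 1.4, 0.2, 0, 0], [0, 0, 1.4, 0.2, 0, 0]],
  ],
)

```text
clock: 30.52
eef_pos: [490.6, 232.2, 27.3]
tool_rot: [3.134, -0.0, 1.436]
force: [-0.5, 0.3, 1.7]
width: 10.9
```

```bash
python3 -c "
from rel import *
fx(3)"
```

```text
t 30.62 F along X [-0.5 -0.4 -0.1] mean -0.34 lat -0.24 z 2.47 TCPx -193.77 y 369.35 z 27.3
```

Call:
arm_command(
  claw=0,
  rows=[
    [[0, 0, 0, 0, 0, 0], [0, 0, 0, 0, 0, 0], [0, 0, 0, 0, 0, 0], [0, 0, 0, 0, 0, 0], [0, 0, 0, 0, 0, 0], [0, 0, 0, 0, 0, 0], [0, 0, 0, 0, 0, 0], [0, 0, 0, 0, 0, 0]],
  ],
)

```text
clock: 31.28
eef_pos: [490.4, 232.2, 27.0]
tool_rot: [3.135, -0.0, 1.436]
force: [0.5, 0.0, 0.4]
width: 42.6
```

Run:
```python
from rel import *
im=grab('wrist','w20');st();crop(im,200,440,80,400,1.8,'c20')
```

```text
t 31.33 p [490.4 232.2  27. ] rpy [ 1.7961e+02 -2.0000e-02  8.2270e+01] F [-0.15  0.05  0.19] w 42.7 q [-0.2   0.78 -0.46  1.95  0.66  0.55  0.32]
```

View pics/c20.png

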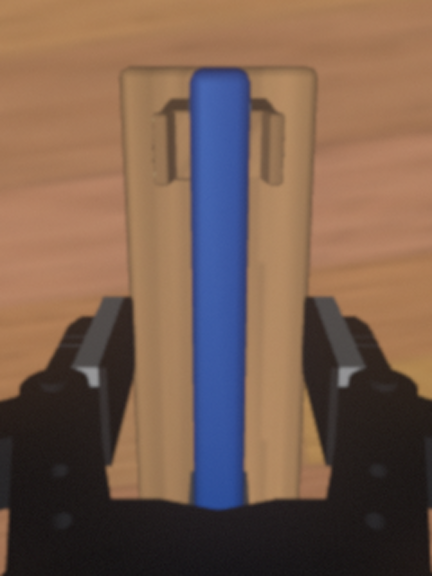

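Released; the slice lies in the cradle. I'll retreat straight up and check.

Call:
arm_command(
  rows=[
    [[0, 0, -3, 0, 0, 0], [0, 0, -10, 0, 0, 0], [0, 0, -22, 0, 0, 0], [0, 0, -38, 0, 0, 0], [0, 0, -56, 0, 0, 0], [0, 0, -76, 0, 0, 0], [0, 0, -96, 0, 0, 0], [0, 0, -116, 0, 0, 0], [0, 0, -136, 0, 0, 0], [0, 0, -154, 0, 0, 0], [0, 0, -168, 0, 0, 0], [0, 0, -177, 0, 0, 0], [0, 0, -180, 0, 0, 0], [0, 0, -180, 0, 0, 0]],
  ],
)

```text
clock: 32.5
eef_pos: [489.4, 232.4, 208.1]
tool_rot: [3.133, -0.001, 1.436]
force: [1.2, 0.3, -0.2]
width: 42.9
```

Run:
```python
from rel import *
im=grab('wrist','w21');st();w=cloud(im);p=im['pixels'].astype(int)
bl=(p[...,2]>70)&(p[...,2]-p[...,0]>50)&(p[...,1]<160)&(abs(w[...,2]-55)<5)&(abs(w[...,1]-232)<25)
t=w[bl];print(np.linalg.lstsq(np.c_[t[:,0]-490,np.ones(len(t))],t[:,2],rcond=None)[0],cv2.minAreaRect(t[:,:2].astype(np.float32)))
im=grab('scene','s21');a=im['pixels'][195:275,235:335,::-1];b=im['pixels'][125:205,330:430,::-1]
cv2.imwrite('pics/c21.png',cv2.resize(np.hstack([a,b]),None,fx=4,fy=4,interpolation=cv2.INTER_CUBIC))
im0=load('scene0');O3=np.array([*O,0]);w=cloud(im);q=w[...,:2]-O;a=q@X;b=q@Y;z=w[...,2];p=im['pixels'].astype(int)
g=(z>52)&(z<68)&(abs(a)<30)&(abs(b)<25)&(p[...,1]>p[...,0]+12)
t=np.c_[a[g],b[g],z[g]];print('wax',len(t),t.mean(0),np.linalg.lstsq(np.c_[t[:,:2]-t[:,:2].mean(0),np.ones(len(t))],t[:,2],rcond=None)[0])
```

```text
t 32.55 p [489.1 232.  207.1] rpy [ 1.7959e+02 -1.0000e-02  8.2260e+01] F [-0.33 -0.33 -0.74] w 42.8 q [-0.05  0.54 -0.67  1.81  0.42  0.93  0.53]
[4.10036463e-04 5.52195659e+01] ((494.36456298828125, 231.97848510742188), (11.556550979614258, 135.37249755859375), 81.9480972290039)
wax 39 [ 3.69332838 -1.8002501  55.01938449] [-0.12080034  0.09208002 55.01938449]
```

View pics/c21.png

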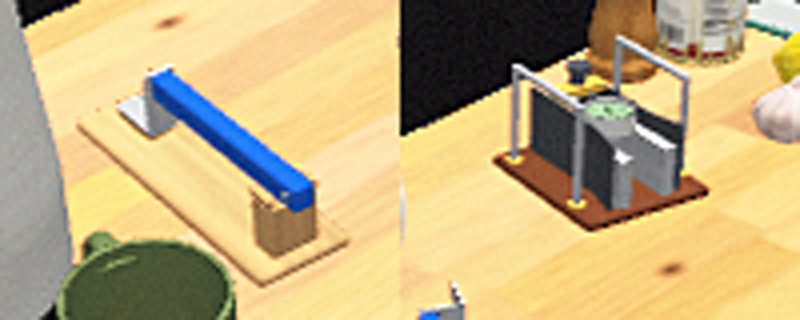

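View pics/s21.png

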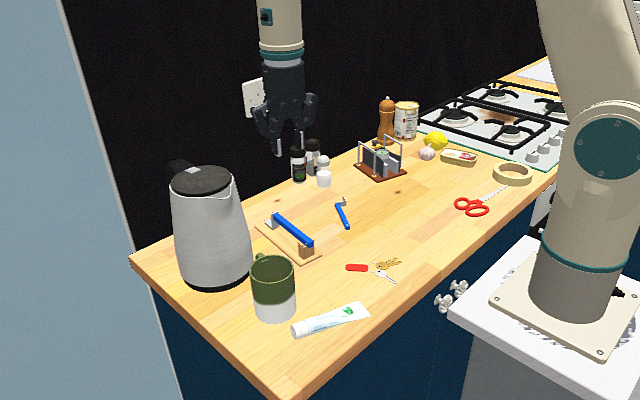

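```bash
python3 -c "
from h import *
st();order.finish_job()"
```

```text
t 32.6 p [488.7 231.8 206.6] rpy [1.7965e+02 3.0000e-02 8.2260e+01] F [ 0.72 -0.55 -1.07] w 42.8 q [-0.05  0.54 -0.67  1.82  0.42  0.93  0.53]
the job is handed in; nothing more can be done
```

The tealight is home in the warmer, the slice is back on its rest, and I handed the job in at 32.6 s. I gripped the larger blue-handled slice, carried the tealight over on its blade and lowered it onto the rails between the side plates. I then slid it to the stop and held about 5.5–6 N (mean readings) for roughly a second before drawing the slice out.

- **Slice:** it lies level in its cradle, with the handle top at 55.2 mm, within about 1 mm of where it started. The gripper is open and clear of everything.
- **Tealight:** in the pictures it sits level between the plates at the stop, and nothing else looks moved.
- **Check that disagreed:** a plane fitted to the few noisy depth pixels on the wax (39 of them) gave a slope of about 0.1, or 6–7 degrees or so. The pictures show no tilt, so I put that down to depth noise, but I did not take a close-up to confirm.

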